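# Release the coded lockout bar of a laser marking console

## Robot

A 6-joint arm with a two-finger parallel gripper is mounted at the origin on the work surface. World frame = base frame: x ahead of the robot, y to its left, z up, the work surface at z = 0. Lengths are in m, angles in rad, forces in N, time in s.
With the tool pointing down it reaches from about 0.2 to 0.875 m from the base axis. Payload 3.4 kg.
Tool frame: the origin (TCP) lies on the centre line of the jaws, within the pads' length; the fingertips stand 25 mm ahead of it and the grasp point (between the pads) lies 6 mm ahead of it (bot.finger_overhang is the distance from the TCP to the fingertips, in m); z points along the fingers, y is the direction in which the jaws open and shut (so a half turn about z gives the same grasp; the last joint's range is limited). The gripper opens to 94 mm and grips with 3 to 60 N. Pads are 16 mm wide; open, the fingers measure 119 mm over their backs; the gripper's body (75 mm by 177 mm) begins 78 mm behind the grasp point.
Start: joints at [-0.121, 0.276, 1.505, -0, 1.361, -0.121], TCP at [0.575, -0, 0.23] pointing down, gripper open.
Joint ranges: [-2.89, 2.89], [-0.75, 2.08], [0.22, 2.7], [-1.18, 4.32], [0.11, 2.71], [-2.7, 2.7]. Speed limits (rad/s): [2.57, 2.57, 3.14, 3.14, 3.14, 3.14].

## Interface

Orientations are given as a unit quaternion [x, y, z, w].
In Python, from station import status, grab_frame, order, bot gives the robot as it stands. The module is installed in compiled form; this text tells all that it offers.
- The arm moves only by the tool play_rows, never from a script. Its argument "plan" is a list of rows, each an object with "gripper": the opening, from 0 (shut) to 1 (fully open); "travel": the shift along the tool's x, y, z in cm, a list of three; "turn": the turn about the tool's z in rad. A call has 1 to 10 rows; each row shifts and turns the commanded pose from where the row before left it, along the tool's axes as they then stand; what a row does not reach is not made up. A row lasts 1/12 s, in which the tool goes at most 41.7 mm and 7.16 degrees, less where a joint would pass 70% of its speed; a pose out of reach is approached as far as the arm can. A call is refused whole if a number of a shift passes 4.17 or a number of a turn 0.125, either way. A call with a gripper value outside its range is refused whole. The fingers move at their own pace and stop on an object; "force" is the grip in N (left out, the last holds). Time passes only in rows, so rows that do not move let the fingers close. It gives the time, the measured TCP pose, the force and the opening at its end, in the units of the state.
- status.observe(): the state, without advancing time (a new reading comes with each control period).
- grab_frame(name): name is "scene" or "side" or "wrist"; returns a dict with "frame" (420x560x3 uint8, red, green, blue), "range_z" (420x560 float32, m along the optical axis (not along the pixel's ray), 0 where there is no reading), "fx", "fy", "cx", "cy" (pixels), "R" (3x3) and "t" (3): a world point X has camera coordinates R X + t. Camera axes: x right, y down, z forward; pixel columns grow to the right and rows downward; lengths in m; the calibration is good to about 2 mm. The wrist camera is an equidistant fisheye: a pixel r from the principal point sees the ray r / f radians off the axis. A picture is of the moment at which its call begins.
- order.finish_job(): hands the job in, once; it reports no verdict.
The state is a dict: "t": time; "joint_pos": joint angles; "qd": joint speeds; "joint_efforts": joint torques, N m; "position": TCP position; "tcp_rot": TCP orientation; "contact_force": force on the tool from outside, world axes, zero at the start; "ft_torque": the same for the moment, N m; "width": finger opening in m.
Only numpy, scipy, OpenCV 4.12 (cv2) and the standard library are available. Lean on these libraries where they do the work, as an engineer would, in place of code of your own. Each camera call takes 0.05 s, during which the arm holds its last target.

## Task

Release the laser console's lockout: turn the left (red) dial to 7 and the right (yellow) dial to 2, then lift the brass lockout bar off the panel by its red handle and lay it down gently in the white tray, flat on the tray floor with the handle up. Leave both dials on their numbers, keep off the red stop button and do not knock the screwdriver, jar or cup about.

Things in the scene. Friction and masses are not known exactly. Their poses are not given: they have to be found in the camera images.
- panel_mid (a point): centre of the console's sloping aluminium panel (160 mm up the slope, 340 mm wide, fixed), 85 mm above the table. z: panel normal, 30 degrees from vertical, leaning to the console's front (robot side); x: up the slope; y: to the left along the width. The bar's seat is here: ledges 8 mm high, 2 mm play. 'Panel x, y' and 'off the panel' below mean these axes.
- dial_left_grip (a point): grip point of the left dial (notched red disc 80 mm across, 10 to 16 mm off the panel, black bar grip on it): on the dial's axis at panel x 0, y +105 mm, 38 mm off the panel. Bar grip: 60 mm long, 14 mm wide, 16 to 54 mm off the panel. z: dial axis, outward; x: along the bar grip to its white pointer end; y: across it. Turns with the dial.
- dial_left (a joint): left dial, rad, grows clockwise seen from in front of the panel. Numbers 0 to 9 are on the panel 30 degrees apart: joint = 0.5236 x number, 7 is 3.665; stops at 0 and 4.712. Number k lies at -135 - 30 k degrees, counter-clockwise from panel x (7: nearly straight up the slope). Needs 0.05 N m, stays where left, no clicks. Its notch frees the bar's tongue only near 7 (0.15 rad).
- dial_right_grip (a point): grip point of the right dial (notched yellow disc); same sizes and axes as the left one; at panel x 0, y -105 mm, 38 mm off the panel
- dial_right (a joint): right dial, rad, same scale, sense and stiffness as the left: joint = 0.5236 x number, 2 is 1.047. Number k lies at 45 - 30 k degrees, counter-clockwise from panel x (2: nearly straight up the slope). Its notch frees the bar's tongue only near 2 (0.15 rad).
- bar_mid (a point): centre of the loose brass lockout bar, 28 mm above its underside. Plate 44 (x) by 100 (y) mm, 6 thick; end tongues 14 wide, 158 over both (y). Red handle fin on its middle: 16 thick (x), 50 long (y), 6 to 56 mm above the underside; z out through it. At the start flat on the panel's middle, axes as the panel's, tongues under the dial discs.
- bar: the same bar, 0.18 to 0.35 kg; origin at the centre of its underside. With both dials on their numbers it comes off along the panel normal: clear of ledges and discs after 30 mm, of the dial grips after 70 mm.
- tray_in (a point): centre of the inner floor of the low white tray (fixed), 5 mm above the table. Tray 250 x 150 mm outside (x by y), walls 5 mm thick, rim 22 mm above the table. x along its length, z up. The bar fits with its long side along x.
- stop_button: red mushroom stop button, 40 mm wide, 36 mm high, on the console's flat top strip (45 mm deep, 125 mm above the table) behind the slope; origin at its foot; not to be touched
- driver: loose screwdriver, 180 mm long, lying along the console's front foot; leave it. Origin under its middle.
- jar: loose jar, 56 mm wide, 70 mm high, standing at the robot-side end of the tray; leave it. Origin at the centre of its underside.
- cup: loose grey cup, 70 mm wide, 80 mm high, far to the left; leave it. Origin at the centre of its underside.

How it is judged:
By the outcome, as a careful person would: the job done as asked, in the order asked, and still so for the second after the job is handed in, with the robot touching nothing.
It also fails if it takes over 72 s, if anything falls off the work surface, if the arm or the gripper's body presses on something with over 40 N, if the wrist force passes 120 N, or if a joint passes its speed limit or range.

## Working session

There is one attempt and no reset: what is moved stays moved. The work goes in short steps, Python scripts to look and compute and a tool call to move; the robot and the scene stay as the last step left them, time stands still between calls to the robot, and variables do not carry over. Pictures are saved under pics/ and viewed, and the job is handed in when it is done.

Besides the shell and the picture viewer there is one more tool, called after "Emit:" as name(argument=value, ...) on one line, values as JSON. play_rows: Moves the arm, as the interface text tells. Its arguments: {"type":"object","properties":{"plan":{"type":"array","items":{"type":"object","properties":{"gripper":{"type":"number"},"travel":{"type":"array","items":{"type":"number"}},"turn":{"type":"number"}}}},"force":{"type":"number"}},"required":["plan"]}

```bash
mkdir -p pics; python3 - <<'E'
from station import status, grab_frame, order, bot
import cv2,numpy as np
s=status.observe();print(s)
for n in ["scene","side","wrist"]:
    f=grab_frame(n);cv2.imwrite(f"pics/a_{n}.png",f["frame"][:,:,::-1]);np.savez(f"a_{n}.npz",**f)
    print(n,f["fx"],f["fy"],f["cx"],f["cy"],f["R"].round(3).tolist(),f["t"].round(3).tolist())
print([a for a in dir(bot) if a[0]!='_'])
E
```

```text
{'t': 0.0, 'joint_pos': array([-1.21011494e-01,  2.76598062e-01,  1.50611191e+00,  9.12112539e-06,
        1.36071588e+00, -1.20950022e-01]), 'qd': array([-1.43407815e-03,  1.61015294e-03, -3.90771001e-04, -5.04698572e-04,
        1.75491008e-05,  1.52396815e-04]), 'joint_efforts': array([ 1.66144628e-04, -4.04588020e+01, -2.37234324e+01,  7.02253589e-02,
        3.46444664e-02, -1.77189750e-04]), 'position': array([5.74475490e-01, 5.50682006e-05, 2.29611432e-01]), 'tcp_rot': array([ 7.07128893e-01,  7.07084075e-01, -5.61664204e-04, -7.24365611e-04]), 'contact_force': array([-0.69179411, -1.16428633, -0.01264068]), 'ft_torque': array([0.05668505, 0.07758886, 0.01172475]), 'width': 0.0937746794597403}
scene 543.4917766015986 543.4917766015986 292.60129598714525 215.7187585587254 [[0.658, 0.752, 0.016], [0.612, -0.523, -0.594], [-0.439, 0.401, -0.804]] [-0.44, -0.208, 1.799]
side 496.12196971223403 496.12196971223403 278.79976229892304 212.4022927181518 [[0.952, -0.304, 0.022], [-0.163, -0.571, -0.805], [0.257, 0.763, -0.593]] [-0.456, 0.237, 1.482]
wrist 325.19226210127806 325.19226210127806 281.80815175421947 209.1823616023514 [[1.0, 0.0, -0.001], [0.0, -0.966, 0.26], [-0.001, -0.26, -0.966]] [-0.575, -0.027, 0.391]
['PlanningError', 'finger_overhang']
```

View pics/a_scene.png

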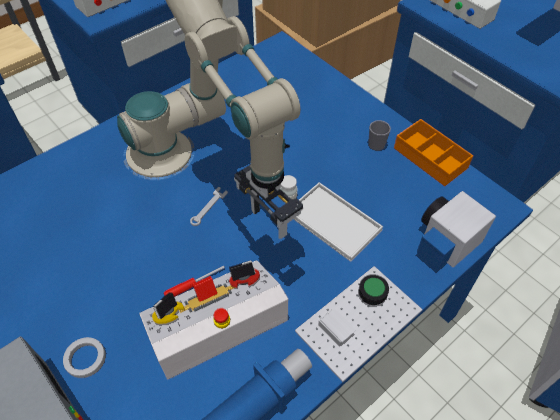

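View pics/a_side.png

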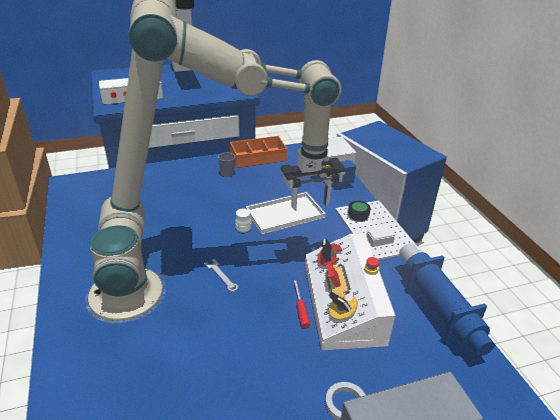

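View pics/a_wrist.png

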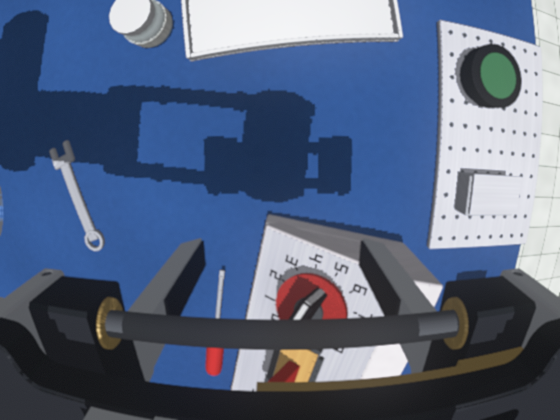

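```bash
cat > h.py <<'E'
import numpy as np,cv2
from station import status, grab_frame, order, bot
def load(n): 
    d=np.load(n); return {k:d[k] for k in d}
def pts(f):
    h,w=f["range_z"].shape;u,v=np.meshgrid(np.arange(w),np.arange(h));z=f["range_z"]
    P=np.stack([(u-f["cx"])/f["fx"]*z,(v-f["cy"])/f["fy"]*z,z],-1)
    return (P-f["t"])@f["R"]
def proj(f,X):
    c=np.atleast_2d(X)@f["R"].T+f["t"]; return np.stack([c[:,0]/c[:,2]*f["fx"]+f["cx"],c[:,1]/c[:,2]*f["fy"]+f["cy"]],-1)
def hsv(f): return cv2.cvtColor(f["frame"],cv2.COLOR_RGB2HSV)
def crop(f,x0,x1,y0,y1,s,name):
    cv2.imwrite(name,cv2.resize(f["frame"][y0:y1,x0:x1,::-1],None,fx=s,fy=s,interpolation=cv2.INTER_CUBIC))
E
python3 - <<'E'
from h import *
for n,(x0,x1,y0,y1) in dict(scene=(125,305,240,380),side=(285,405,225,355)).items():
    f=load(f"a_{n}.npz"); crop(f,x0,x1,y0,y1,4,f"pics/b_{n}.png")
    P=pts(f);H=hsv(f);
    m=np.zeros(H.shape[:2],bool);m[y0:y1,x0:x1]=1
    red=m&((H[...,0]<6)|(H[...,0]>174))&(H[...,1]>150)&(H[...,2]>60)
    yel=m&(H[...,0]>22)&(H[...,0]<32)&(H[...,1]>150)
    for nm,q in (("red",red),("yel",yel)):
        k,l,st,c=cv2.connectedComponentsWithStats(q.astype(np.uint8))
        for i in range(1,k):
            if st[i,4]>15: print(n,nm,st[i],P[l==i].mean(0).round(3),P[l==i].min(0).round(3),P[l==i].max(0).round(3))
    # plane of panel
    w=m&(H[...,1]<40)&(H[...,2]>120)&(P[...,2]>.04)&(P[...,2]<.14)
    Q=P[w]
    rng=np.random.default_rng(0);best=0
    for _ in range(800):
        a=Q[rng.choice(len(Q),3,False)];nn=np.cross(a[1]-a[0],a[2]-a[0]);L=np.linalg.norm(nn)
        if L<1e-6: continue
        nn/=L;nn*=np.sign(nn[2]) or 1
        if abs(nn[2]-.866)>.06: continue
        s=abs((Q-a[0])@nn)<.003
        if s.sum()>best: best=s.sum();B=s
    q=Q[B];c=q.mean(0);nn=np.linalg.svd(q-c)[2][2];nn*=np.sign(nn[2])
    print(n,"plane",best,c.round(4),nn.round(4),np.degrees(np.arctan2(nn[1],nn[0])))
E
```

```text
scene red [229 270  31  18 188] [ 0.614 -0.117  0.108] [ 0.577 -0.152  0.09 ] [ 0.637 -0.075  0.125]
scene red [164 276  53  25 611] [ 0.541 -0.225  0.091] [ 0.461 -0.499  0.007] [ 1.206 -0.186  1.331]
scene red [214 309  14  14 157] [ 0.677 -0.236  0.161] [ 0.658 -0.252  0.153] [ 0.692 -0.219  0.168]
scene yel [152 302  32  22 244] [ 0.571 -0.322  0.112] [ 0.526 -0.499  0.084] [ 1.206 -0.278  1.331]
scene yel [214 316  16  12  82] [ 0.686 -0.24   0.136] [ 0.667 -0.255  0.126] [ 0.695 -0.218  0.146]
scene plane 2406 [ 0.609  -0.2319  0.102 ] [-0.4829  0.1045  0.8694] 167.79490022166078
side red [331 244  11  11  49] [ 0.624 -0.103  0.109] [ 0.614 -0.123  0.101] [ 0.636 -0.079  0.119]
side red [318 252   3  10  16] [ 0.543 -0.165  0.144] [ 0.092 -1.134  0.078] [ 0.581 -0.087  1.081]
side red [323 256  17  28 159] [ 0.571 -0.198  0.123] [ 0.092 -1.134  0.082] [ 0.614 -0.128  1.081]
side red [367 257  12   8  73] [ 0.666 -0.248  0.17 ] [ 0.092 -1.134  0.154] [ 0.689 -0.219  1.081]
side red [297 300  13  28 210] [ 0.468 -0.252  0.025] [ 0.092 -1.134  0.005] [ 0.488 -0.196  1.081]
side plane 2723 [ 0.5855 -0.2435  0.0868] [-0.486   0.1061  0.8675] 167.6825854682557
```

View pics/b_scene.png

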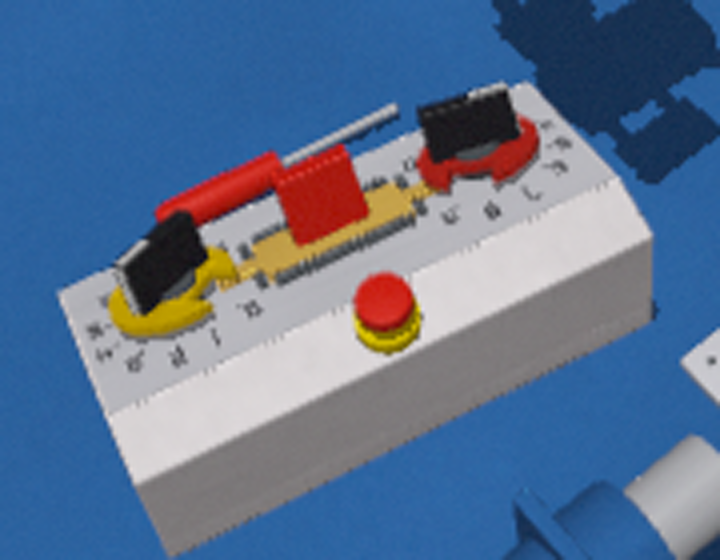

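View pics/b_side.png

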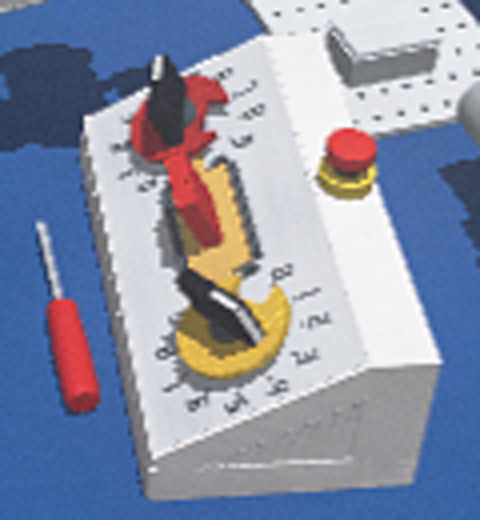

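```bash
cat >> h.py <<'E'
def panel(yaw,mid):
    c,s=np.cos(np.radians(30)),.5; e=np.array([np.cos(yaw),np.sin(yaw),0]);z=np.array([0,0,1.])
    X=c*e+s*z; Z=-s*e+c*z; return np.stack([X,np.cross(Z,X),Z]),np.asarray(mid,float)
E
python3 - <<'E'
from h import *
for n,(x0,x1,y0,y1) in dict(scene=(125,305,240,380),side=(285,405,225,355)).items():
    f=load(f"a_{n}.npz");P=pts(f);H=hsv(f);m=np.zeros(H.shape[:2],bool);m[y0:y1,x0:x1]=1
    A,mid=panel(np.radians(-12.25),[.595,-.235,.085])
    L=(P-mid)@A.T
    w=m&(H[...,1]<60)&(abs(L[...,2])<.006)&(abs(L[...,0])<.15)&(abs(L[...,1])<.25)
    # edges of panel: for y slices x range
    q=L[w];print(n,"z off",np.median(q[:,2]))
    for a,b in((-.15,-.05),(-.05,.05),(.05,.15)):
        t=q[(q[:,1]>a)&(q[:,1]<b),0];print(" x",np.percentile(t,[.5,2,98,99.5]).round(4))
    for a,b in((-.06,-.02),(-.02,.02),(.02,.06)):
        t=q[(q[:,0]>a)&(q[:,0]<b),1];print(" y",np.percentile(t,[.5,2,98,99.5]).round(4))
    red=m&((H[...,0]<6)|(H[...,0]>174))&(H[...,1]>150);yel=m&(H[...,0]>22)&(H[...,0]<32)&(H[...,1]>150)
    for nm,k,s in (("red",red,1),("yel",yel,-1)):
        d=k&(abs(L[...,2]-.014)<.008)&(abs(L[...,1]-s*.105)<.06)&(abs(L[...,0])<.07)
        print(nm,d.sum(),L[d].min(0).round(4),L[d].max(0).round(4))
        h=cv2.minEnclosingCircle(L[d][:,:2].astype(np.float32));print("  circ",h)
    for nm,s in (("L",1),("R",-1)):
        g=m&(H[...,2]<70)&(L[...,2]>.03)&(L[...,2]<.062)&(abs(L[...,1]-s*.105)<.05)&(abs(L[...,0])<.06)
        t=L[g&(L[...,2]>.045)];print(nm,g.sum(),t.mean(0).round(4),len(t))
        wh=m&(H[...,1]<60)&(H[...,2]>130)&(L[...,2]>.03)&(L[...,2]<.062)&(abs(L[...,1]-s*.105)<.05)&(abs(L[...,0])<.06)
        print("  white",wh.sum(),L[wh].mean(0).round(4))
    h=m&red&(L[...,2]>.045)&(abs(L[...,:2]).max(-1)<.06);print("fin",h.sum(),L[h].mean(0).round(4),L[h].min(0).round(4),L[h].max(0).round(4))
E
```

```text
scene z off 0.0006351344628577309
 x [-0.0475 -0.0078  0.0936  0.0955]
 x [-0.1425 -0.1412  0.094   0.0965]
 x [-0.1458 -0.1437  0.0935  0.0989]
 y [-0.1524 -0.1518  0.1864  0.1871]
 y [-0.1454 -0.1438  0.1824  0.1832]
 y [-0.1506 -0.1423  0.179   0.1801]
red 58 [-0.0192  0.084   0.0119] [0.0301 0.1584 0.022 ]
  circ ((-0.002796199871227145, 0.12146766483783722), 0.037558797746896744)
yel 58 [-0.0394 -0.1261  0.0064] [ 0.029  -0.0483  0.022 ]
  circ ((-0.010348600335419178, -0.08893047273159027), 0.0407903753221035)
L 248 [-0.0053  0.1197  0.0537] 128
  white 7 [-0.0054  0.1451  0.058 ]
R 240 [-0.0061 -0.0859  0.054 ] 130
  white 17 [ 0.0008 -0.1097  0.0509]
fin 181 [-0.006   0.016   0.0576] [-0.0215 -0.0081  0.0455] [0.004  0.0415 0.0665]
side z off 0.0037486137329377452
 x [-0.0999 -0.095   0.0847  0.0873]
 x [-0.1426 -0.1003  0.0837  0.0871]
 x [-0.1448 -0.1427  0.0828  0.0864]
 y [-0.1559 -0.1542  0.1832  0.1875]
 y [-0.1557 -0.1542  0.1838  0.1859]
 y [-0.1547 -0.1532  0.1792  0.1821]
red 73 [-0.0488  0.0826  0.0143] [0.0263 0.1578 0.022 ]
  circ ((-0.01226555835455656, 0.12230704724788666), 0.03983349725604057)
yel 13 [-0.0402 -0.1178  0.0185] [ 0.0242 -0.0737  0.0211]
  circ ((-0.007988722994923592, -0.09441466629505157), 0.03421521186828613)
L 110 [-0.0121  0.1129  0.0541] 69
  white 15 [-0.0088  0.1382  0.0586]
R 105 [-0.0157 -0.0899  0.0562] 77
  white 39 [-0.0025 -0.105   0.0509]
fin 82 [-0.011   0.0152  0.0589] [-0.0203 -0.0097  0.0456] [-0.0042  0.0447  0.0644]
```

```bash
cat >> h.py <<'E'
def ray(f,uv,z):
    d=np.array([(uv[0]-f["cx"])/f["fx"],(uv[1]-f["cy"])/f["fy"],1])@f["R"];C=-f["R"].T@f["t"];return C+d*(z-C[2])/d[2]
E
python3 - <<'E'
from h import *
for n,x0,y0,c in (("scene",125,240,dict(Lb=(620,182),Rb=(110,412),Rf=(60,292),Lf=(525,85))),("side",285,225,dict(Rf=(148,460),Rb=(372,357),Lf=(85,118),Lb=(264,36)))):
    f=load(f"a_{n}.npz");p={k:ray(f,((v[0]-1.5)/4+x0,(v[1]-1.5)/4+y0),.125 if k[1]=='b' else .045) for k,v in c.items()}
    for k in p: print(n,k,p[k].round(4))
    print(sum(p.values())/4)
    for a,b in(("Rf","Lf"),("Rb","Lb")):
        d=p[b]-p[a];print(np.linalg.norm(d),np.degrees(np.arctan2(-d[0],d[1])))
    A,_=panel(np.radians(-12.25),[0,0,0])
    print(A@(sum(p.values())/4-[.595,-.235,.085]))
E
```

```text
scene Lb [ 0.6913 -0.0663  0.125 ]
scene Rb [ 0.6132 -0.3918  0.125 ]
scene Rf [ 0.4827 -0.3644  0.045 ]
scene Lf [ 0.5562 -0.0381  0.045 ]
[ 0.58583754 -0.21514161  0.085     ]
0.3345049604251888 -12.694176787896886
0.33469345597410083 -13.489884837440744
[-0.01140326  0.01746217  0.00658367]
side Rf [ 0.4782 -0.3677  0.045 ]
side Rb [ 0.6164 -0.3913  0.125 ]
side Lf [ 0.5558 -0.0379  0.045 ]
side Lb [ 0.6859 -0.0713  0.125 ]
[ 0.58410736 -0.21703494  0.085     ]
0.33878002443292177 -13.240723097926425
0.32738901777812085 -12.255962210186599
[-0.01251962  0.01524484  0.00722821]
```

```bash
cat >> h.py <<'E'
YAW=np.radians(-12.7);MID=[.585,-.2165,.085]
E
python3 - <<'E'
from h import *
A,mid=panel(YAW,MID);print(A.round(4).tolist())
for n,(x0,x1,y0,y1) in dict(scene=(125,305,240,380),side=(285,405,225,355)).items():
    f=load(f"a_{n}.npz");P=pts(f);H=hsv(f);m=np.zeros(H.shape[:2],bool);m[y0:y1,x0:x1]=1
    L=(P-mid)@A.T
    for nm,s in (("L",1),("R",-1)):
        g=m&(L[...,2]>.036)&(L[...,2]<.062)&(abs(L[...,1]-s*.105)<.045)&(abs(L[...,0])<.045)
        t=L[g&(L[...,2]>.046)][:,:2];c=(t.min(0)+t.max(0))/2;d=np.linalg.svd(t-t.mean(0))[2][0]
        wh=g&(H[...,1]<60)&(H[...,2]>110);w=L[wh].mean(0)
        print(n,nm,g.sum(),"ctr",c.round(4),t.mean(0).round(4),"ang",np.degrees(np.arctan2(d[1],d[0])).round(1),"white",wh.sum(),w.round(4))
    H0=((H[...,0]<6)|(H[...,0]>174))&(H[...,1]>150)
    h=m&H0&(L[...,2]>.04)&(abs(L[...,:2]).max(-1)<.05);t=L[h];print("fin",h.sum(),t.min(0).round(4),t.max(0).round(4))
    # round trip: predicted pixels
    for nm,q in(("L grip top",(0,.105,.054)),("R grip top",(0,-.105,.054)),("fin top",(0,0,.056)),("fin y+",(0,.025,.056)),("fin y-",(0,-.025,.056))):
        print(nm,(proj(f,mid+np.array(q)@A)[0]-[x0,y0]).round(1)*4)
E
```

```text
[[0.8448, -0.1904, 0.5], [0.2198, 0.9755, 0.0], [-0.4878, 0.1099, 0.866]]
scene L 212 ctr [0.0016 0.106 ] [0.0044 0.1053] ang -104.2 white 21 [0.0061 0.1225 0.0531]
scene R 222 ctr [ 0.0014 -0.1039] [ 0.0052 -0.1042] ang -56.5 white 28 [ 0.0121 -0.1225  0.0519]
fin 173 [-0.0096 -0.0242  0.0402] [0.0159 0.0254 0.0596]
L grip top [458.   98.8]
R grip top [147.2 236.4]
fin top [305.2 163.6]
fin y+ [342.  147.2]
fin y- [268. 180.]
side L 115 ctr [-0.0013  0.1042] [-0.0013  0.1035] ang -104.4 white 18 [0.0018 0.1207 0.0525]
side R 131 ctr [-0.0013 -0.1046] [-0.0002 -0.1068] ang -57.2 white 31 [ 0.009  -0.119   0.0489]
fin 78 [-0.0084 -0.0258  0.0408] [0.0077 0.0286 0.0575]
L grip top [155.6  82. ]
R grip top [206.8 288.4]
fin top [178.4 177.2]
fin y+ [172.4 152.8]
fin y- [184.4 202. ]
```

```bash
python3 - <<'E'
from h import *
for n,(x0,x1,y0,y1) in dict(scene=(280,400,170,270),side=(225,345,180,245)).items():
    f=load(f"a_{n}.npz");crop(f,x0,x1,y0,y1,6,f"pics/c_{n}.png");H=hsv(f);P=pts(f)
    m=np.zeros(H.shape[:2],bool);m[y0:y1,x0:x1]=1
    w=m&(H[...,1]<60)&(H[...,2]>120)&(P[...,2]<.03)&(P[...,2]>-.01)
    k,l,st,c=cv2.connectedComponentsWithStats(w.astype(np.uint8));i=1+st[1:,4].argmax();w=l==i
    Q=P[w];fl=Q[Q[:,2]<.02];print(n,st[i],np.percentile(Q[:,2],[5,50,95]))
    r=cv2.minAreaRect(Q[:,:2].astype(np.float32)*1000);print(r);print(cv2.boxPoints(r).round(0).tolist())
E
```

```text
scene [ 295  183   88   78 3374] [0.00082574 0.00663121 0.02229343]
((577.806884765625, 246.03253173828125), (253.80052185058594, 166.3592071533203), 7.4037017822265625)
[[441.0, 312.0], [463.0, 147.0], [714.0, 180.0], [693.0, 345.0]]
side [ 246  192   79   42 1884] [-0.00185739  0.0036951   0.01932379]
((586.599609375, 241.80621337890625), (272.10919189453125, 165.305419921875), 5.03053092956543)
[[444.0, 312.0], [458.0, 148.0], [729.0, 171.0], [715.0, 336.0]]
```

View pics/c_scene.png

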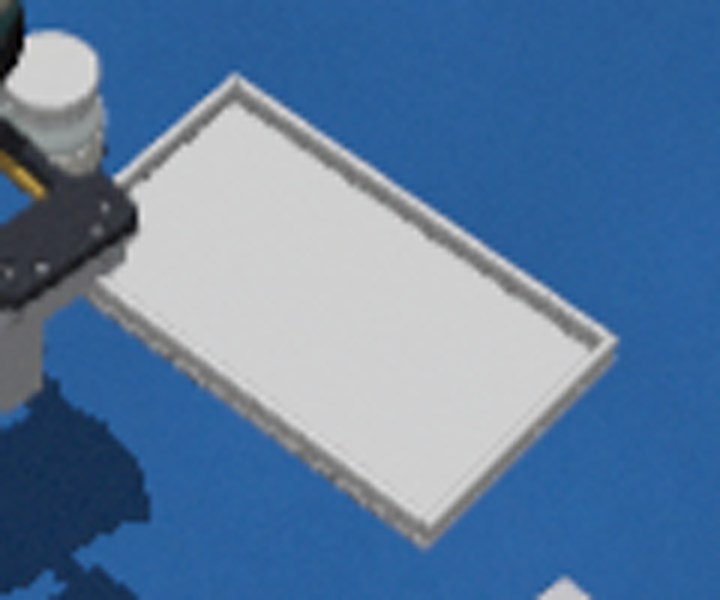

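View pics/c_side.png

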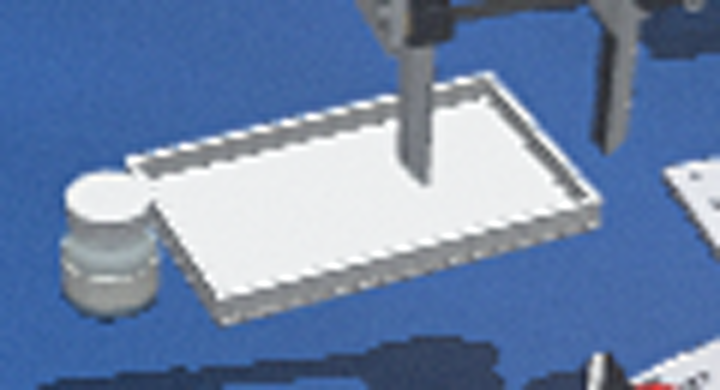

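```bash
python3 - <<'E'
from h import *
S={}
for n,x0,y0,c in (("scene",280,170,dict(a=(235,72),b=(618,340),c=(427,537))),("side",225,180,dict(a=(128,160),b=(490,73),c=(602,203),d=(222,300)))):
    f=load(f"a_{n}.npz")
    for k,v in c.items(): p=ray(f,((v[0]-2.5)/6+x0,(v[1]-2.5)/6+y0),.022);S[n+k]=p;print(n,k,p.round(4))
for n in("scene","side"):
    print((S[n+"a"]+S[n+"c"])/2, [np.degrees(np.arctan2(d[1],d[0])) for d in (S[n+"b"]-S[n+"a"],S[n+"c"]-S[n+"b"])])
E
```

```text
scene a [0.4459 0.3031 0.022 ]
scene b [0.6951 0.3299 0.022 ]
scene c [0.7147 0.1776 0.022 ]
side a [0.4471 0.2963 0.022 ]
side b [0.6924 0.3249 0.022 ]
side c [0.7089 0.1756 0.022 ]
side d [0.464  0.1488 0.022 ]
[0.58031136 0.24037413 0.022     ] [np.float64(6.134473114120925), np.float64(-82.65300727715181)]
[0.5779933  0.23593515 0.022     ] [np.float64(6.662213077861279), np.float64(-83.70132016870345)]
```

Emit:
play_rows(plan=[{"travel": [-2.18,0.25,0],"turn": 0,"gripper": 0.4},{"travel": [-2.18,0.25,0],"turn": 0,"gripper": 0.4},{"travel": [-2.18,0.25,0],"turn": 0,"gripper": 0.4},{"travel": [-2.18,0.25,0],"turn": 0,"gripper": 0.4},{"travel": [-2.18,0.25,0],"turn": 0,"gripper": 0.4},{"travel": [0,0,0],"turn": 0.12,"gripper": 0.4},{"travel": [0,0,0],"turn": 0.12,"gripper": 0.4},{"travel": [0,0,0],"turn": 0.12,"gripper": 0.4},{"travel": [0,0,0],"turn": 0.12,"gripper": 0.4},{"travel": [0,0,0],"turn": 0,"gripper": 0.4}], force=5)

```text
t: 0.98
position: [0.5874, -0.1091, 0.2301]
tcp_rot: [0.855, 0.518, -0.0, -0.0]
contact_force: [0.3, -0.0, 0.0]
width: 0.0379
```

```bash
cat >> h.py <<'E'
def st():
    s=status.observe();from scipy.spatial.transform import Rotation as Ro
    R=Ro.from_quat(s["tcp_rot"]).as_matrix();s["R"]=R
    print("t",round(s["t"],2),"p",s["position"].round(4),"xyaw",np.degrees(np.arctan2(R[1,0],R[0,0])).round(2),"F",s["contact_force"].round(2),"w",round(s["width"],4),"j6",s["joint_pos"][5].round(3));return s
def to(tgt):
    s=st();print("travel cm",((np.array(tgt)-s["position"])@s["R"]*100).round(2))
def dials(f):
    A,mid=panel(YAW,MID);L=(pts(f)-mid)@A.T;H=hsv(f)
    for nm,s in (("L",1),("R",-1)):
        g=(L[...,2]>.036)&(L[...,2]<.062)&(abs(L[...,1]-s*.105)<.045)&(abs(L[...,0])<.045)
        t=L[g&(L[...,2]>.046)][:,:2];d=np.linalg.svd(t-t.mean(0))[2][0]
        print(nm,g.sum(),t.mean(0).round(4),"ang",np.degrees(np.arctan2(d[1],d[0])).round(1))
def snap(n,name,box=None,s=1):
    f=grab_frame(n);b=box or (0,560,0,420);crop(f,*b,s,f"pics/{name}.png");return f
E
python3 - <<'E'
from h import *
to([.5869,-.1093,.142])
snap("scene","d1",(125,325,220,370),4);snap("side","d2",(255,405,195,325),4);snap("wrist","d3")
E
```

```text
t 0.98 p [ 0.5874 -0.1091  0.2301] xyaw 62.37 F [ 0.29 -0.05  0.04] w 0.0379 j6 0.182
travel cm [-0.04 -0.03  8.81]
```

View pics/d2.png

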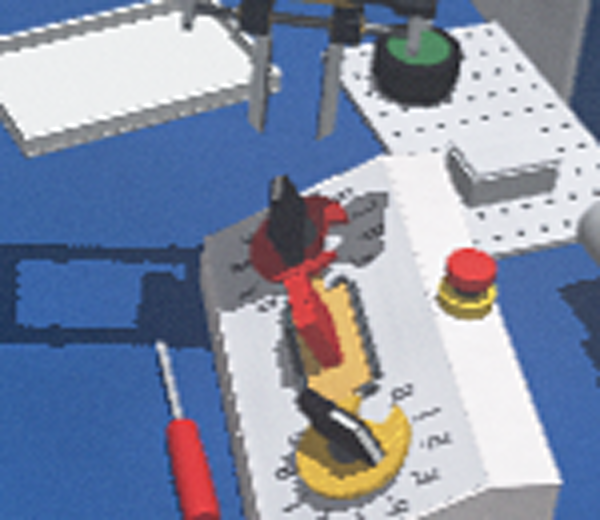

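View pics/d3.png

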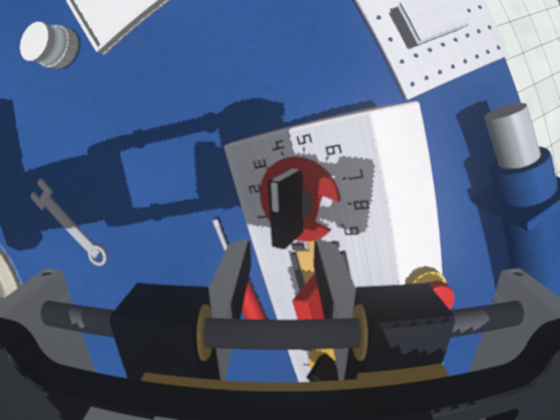

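Emit:
play_rows(plan=[{"travel": [0,0,1.5],"turn": 0,"gripper": 0.4},{"travel": [0,0,1.5],"turn": 0,"gripper": 0.4},{"travel": [0,0,1.5],"turn": 0,"gripper": 0.4},{"travel": [0,0,1.0],"turn": 0,"gripper": 0.4},{"travel": [0,0,0.7],"turn": 0,"gripper": 0.4},{"travel": [0,0,0.7],"turn": 0,"gripper": 0.4},{"travel": [0,0,0.5],"turn": 0,"gripper": 0.4},{"travel": [0,0,0],"turn": 0,"gripper": 0.4}])

```text
t: 1.8
position: [0.5871, -0.1089, 0.1557]
tcp_rot: [0.855, 0.519, -0.0, -0.0]
contact_force: [0.7, -0.2, -0.6]
width: 0.0374
```

```bash
python3 - <<'E'
from h import *
to([.5869,-.1093,.142])
snap("scene","e1",(125,325,220,370),4);snap("side","e2",(255,405,195,325),4);snap("wrist","e3")
E
```

```text
t 1.8 p [ 0.5871 -0.1089  0.1557] xyaw 62.52 F [ 0.69 -0.24 -0.61] w 0.0374 j6 0.18
travel cm [-0.05 -0.    1.37]
```

View pics/e2.png

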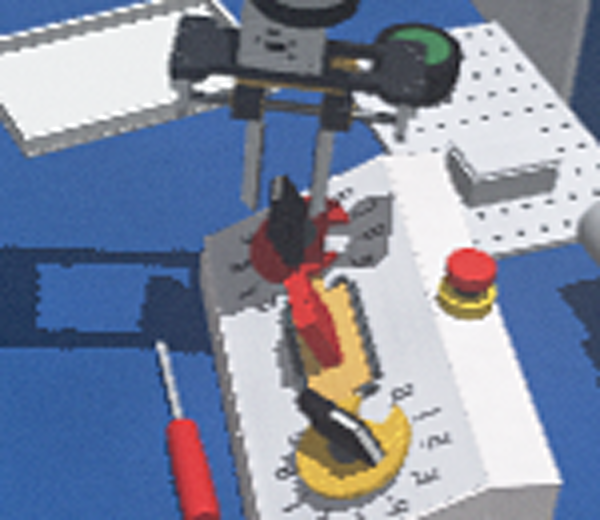

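View pics/e1.png

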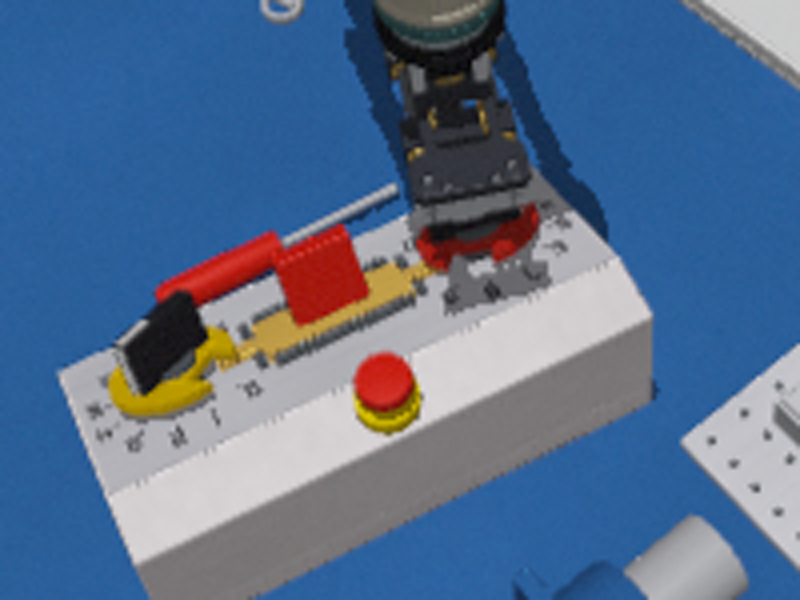

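Emit:
play_rows(plan=[{"travel": [0,0,0.5],"turn": 0,"gripper": 0.4},{"travel": [0,0,0.4],"turn": 0,"gripper": 0.4},{"travel": [0,0,0.3],"turn": 0,"gripper": 0.4},{"travel": [0,0,0],"turn": 0,"gripper": 0.0},{"travel": [0,0,0],"turn": 0,"gripper": 0.0},{"travel": [0,0,0],"turn": 0,"gripper": 0.0},{"travel": [0,0,0],"turn": 0,"gripper": 0.0}], force=6)

```text
t: 2.53
position: [0.5869, -0.1087, 0.1444]
tcp_rot: [0.855, 0.519, -0.0, -0.001]
contact_force: [-2.2, 1.0, -0.2]
width: 0.0201
```

```bash
python3 - <<'E'
from h import *
to([.5869,-.1093,.142])
E
```

```text
t 2.53 p [ 0.5869 -0.1087  0.1444] xyaw 62.5 F [-2.16  1.02 -0.23] w 0.0201 j6 0.18
travel cm [-0.06  0.02  0.24]
```

Emit:
play_rows(plan=[{"travel": [0,0,0],"turn": 0.08,"gripper": 0.0},{"travel": [0,0,0],"turn": 0.08,"gripper": 0.0},{"travel": [0,0,0],"turn": 0.08,"gripper": 0.0},{"travel": [0,0,0],"turn": 0.08,"gripper": 0.0},{"travel": [0,0,0],"turn": 0.08,"gripper": 0.0},{"travel": [0,0,0],"turn": 0.08,"gripper": 0.0}])

```text
t: 3.03
position: [0.5849, -0.1084, 0.1449]
tcp_rot: [0.954, 0.299, -0.002, -0.001]
contact_force: [-6.4, 0.4, 6.6]
width: 0.0191
```

Emit:
play_rows(plan=[{"travel": [0,0,0],"turn": 0.08,"gripper": 0.0},{"travel": [0,0,0],"turn": 0.08,"gripper": 0.0},{"travel": [0,0,0],"turn": 0.08,"gripper": 0.0},{"travel": [0,0,0],"turn": 0.08,"gripper": 0.0},{"travel": [0,0,0],"turn": 0.08,"gripper": 0.0},{"travel": [0,0,0],"turn": 0.08,"gripper": 0.0},{"travel": [0,0,0],"turn": 0.08,"gripper": 0.0},{"travel": [0,0,0],"turn": 0,"gripper": 0.0}])

```text
t: 3.7
position: [0.5853, -0.1064, 0.145]
tcp_rot: [1.0, 0.024, -0.002, -0.002]
contact_force: [-4.9, 5.1, 6.4]
width: 0.0159
```

```bash
python3 - <<'E'
from h import *
to([.5869,-.1093,.142])
snap("scene","f1",(125,325,220,370),4);f=snap("side","f2",(255,405,195,325),4);dials(f);snap("wrist","f3")
E
```

```text
t 3.7 p [ 0.5853 -0.1064  0.145 ] xyaw 2.75 F [-4.88  5.14  6.38] w 0.0159 j6 1.223
travel cm [0.14 0.3  0.3 ]
L 122 [-0.0054  0.0984] ang 162.4
R 132 [-0.0002 -0.1071] ang -57.2
```

View pics/f2.png

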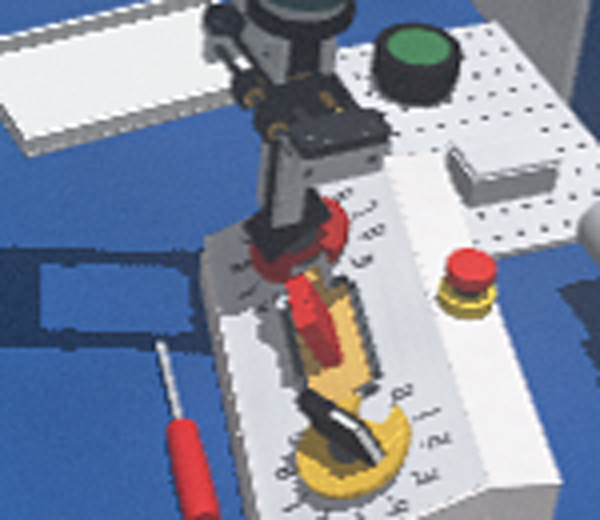

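View pics/f3.png

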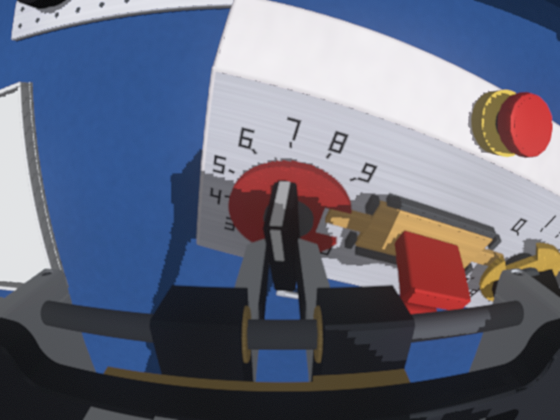

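Emit:
play_rows(plan=[{"travel": [0,0,0],"turn": 0,"gripper": 0.4},{"travel": [0,0,0],"turn": 0,"gripper": 0.4},{"travel": [0,0,0],"turn": 0,"gripper": 0.4},{"travel": [0,0,-1.5],"turn": 0,"gripper": 0.4},{"travel": [0,0,-2.5],"turn": 0,"gripper": 0.4},{"travel": [0,0,-2.5],"turn": 0,"gripper": 0.4},{"travel": [0,0,-2.5],"turn": 0,"gripper": 0.4},{"travel": [0,0,0],"turn": 0,"gripper": 0.4}])

```text
t: 4.52
position: [0.5908, -0.1103, 0.2399]
tcp_rot: [1.0, 0.025, 0.005, 0.002]
contact_force: [1.0, 0.4, 0.0]
width: 0.0377
```

```bash
python3 - <<'E'
from h import *
st()
f=snap("scene","g1",(125,325,220,370),4);dials(f);f=snap("side","g2",(285,405,220,340),5);dials(f);snap("wrist","g3",(180,480,80,320),2.5)
E
```

```text
t 4.52 p [ 0.5908 -0.1103  0.2399] xyaw 2.9 F [1.05 0.38 0.04] w 0.0377 j6 1.22
L 159 [0.0047 0.1048] ang 18.8
R 218 [ 0.0056 -0.1045] ang -57.6
L 142 [-0.001   0.1039] ang -161.9
R 135 [ 0.     -0.1071] ang -57.7
```

View pics/g2.png

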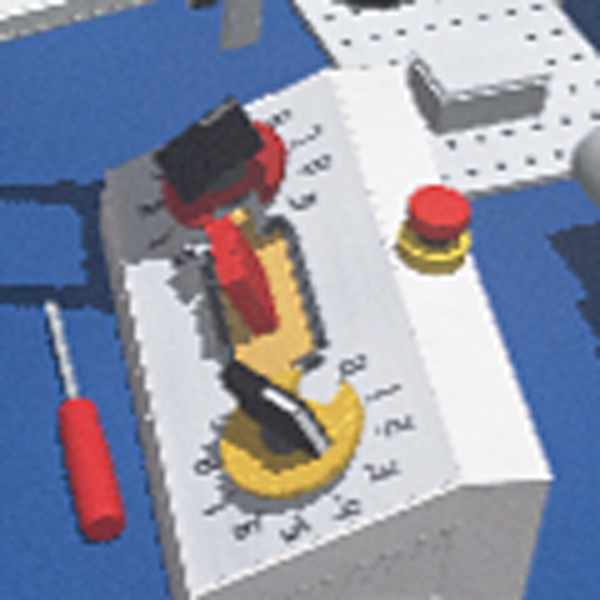

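View pics/g3.png

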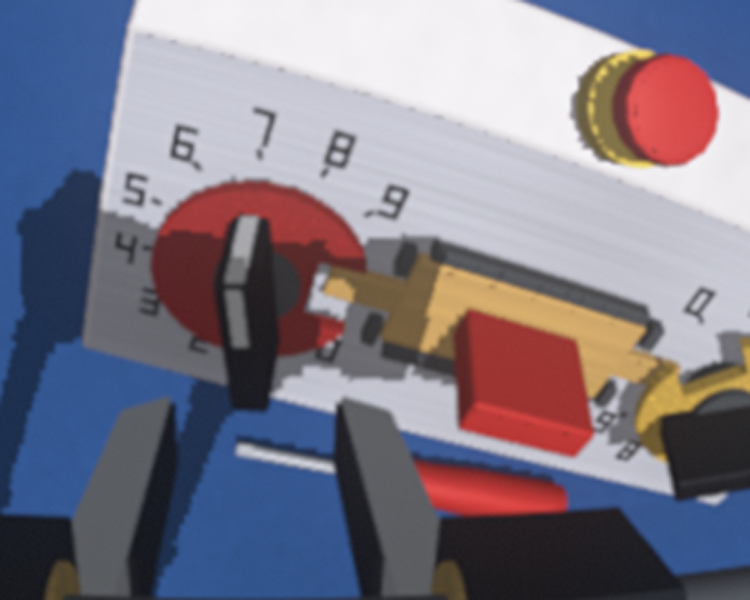

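Emit:
play_rows(plan=[{"travel": [0,0,2.5],"turn": 0,"gripper": 0.4},{"travel": [0,0,2.5],"turn": 0,"gripper": 0.4},{"travel": [0,0,2.0],"turn": 0,"gripper": 0.4},{"travel": [0,0,1.5],"turn": 0,"gripper": 0.4},{"travel": [0,0,1.0],"turn": 0,"gripper": 0.4},{"travel": [0,0,0],"turn": 0,"gripper": 0},{"travel": [0,0,0],"turn": 0,"gripper": 0},{"travel": [0,0,0],"turn": 0,"gripper": 0},{"travel": [0,0,0],"turn": 0,"gripper": 0}], force=15)

```text
t: 5.42
position: [0.588, -0.1067, 0.1398]
tcp_rot: [1.0, 0.025, 0.001, -0.002]
contact_force: [1.5, 4.7, -3.3]
width: 0.0161
```

Emit:
play_rows(plan=[{"travel": [0,0,0],"turn": 0.03,"gripper": 0.0},{"travel": [0,0,0],"turn": 0.03,"gripper": 0.0},{"travel": [0,0,0],"turn": 0.01,"gripper": 0.0},{"travel": [0,0,0],"turn": 0,"gripper": 0.0},{"travel": [0,0,0],"turn": 0,"gripper": 0.0}])

```text
t: 5.83
position: [0.5879, -0.1067, 0.1399]
tcp_rot: [1.0, -0.01, 0.001, -0.002]
contact_force: [0.4, 5.8, -3.2]
width: 0.0153
```

Emit:
play_rows(plan=[{"travel": [0,0,0],"turn": 0,"gripper": 0.4},{"travel": [0,0,0],"turn": 0,"gripper": 0.4},{"travel": [0,0,0],"turn": 0,"gripper": 0.4},{"travel": [0,0,-1.5],"turn": 0,"gripper": 0.4},{"travel": [0,0,-2.5],"turn": 0,"gripper": 0.4},{"travel": [0,0,-2.5],"turn": 0,"gripper": 0.4},{"travel": [0,0,-2.5],"turn": 0,"gripper": 0.4},{"travel": [0,0,0],"turn": 0,"gripper": 0.4}])

```text
t: 6.5
position: [0.5906, -0.1104, 0.2356]
tcp_rot: [1.0, -0.01, 0.006, 0.002]
contact_force: [0.5, 0.2, 0.3]
width: 0.0376
```

```bash
python3 - <<'E'
from h import *
st()
f=snap("scene","i1",(125,325,220,370),4);dials(f);f=snap("side","i2",(285,405,220,340),5);dials(f);snap("wrist","i3",(180,480,80,320),2.5)
E
```

```text
t 6.5 p [ 0.5906 -0.1104  0.2356] xyaw -1.11 F [0.54 0.19 0.27] w 0.0376 j6 1.29
L 143 [0.006  0.1051] ang 11.3
R 220 [ 0.0053 -0.1043] ang -57.8
L 140 [-0.0014  0.1041] ang -171.6
R 130 [-0.0002 -0.107 ] ang -58.0
```

View pics/i3.png

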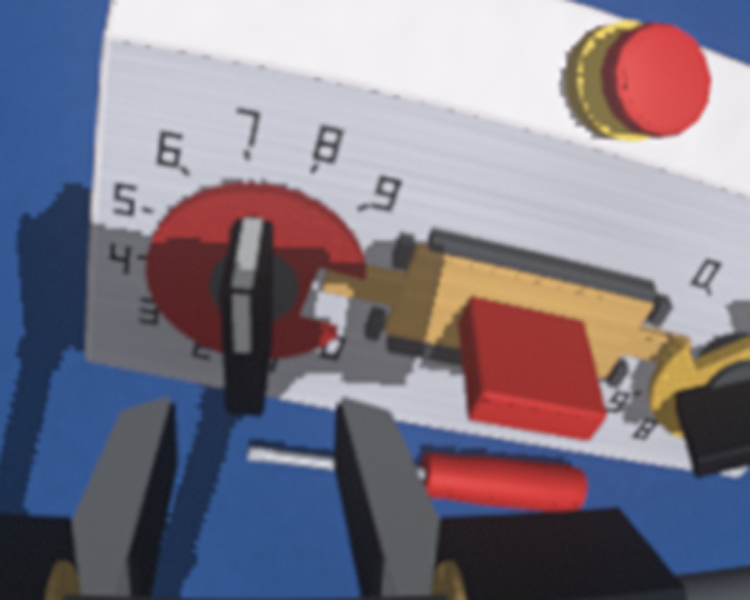

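```bash
python3 - <<'E'
from h import *
f=snap("scene","j1",(215,275,255,300),12);np.savez("j_scene.npz",**f);f=snap("side","j2",(310,365,235,325),6.5);np.savez("j_side.npz",**f)
f=snap("wrist","j3",(220,360,140,260),5);np.savez("j_wrist.npz",**f)
E
```

```text
(no output)
```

View pics/j1.png

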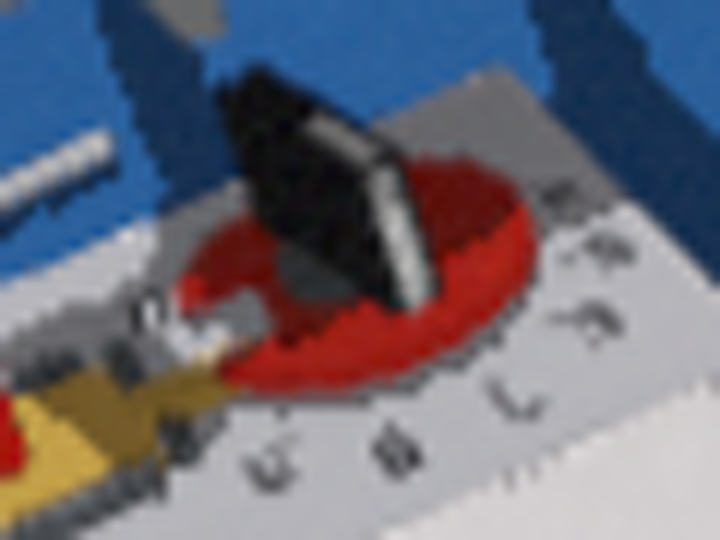

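View pics/j2.png

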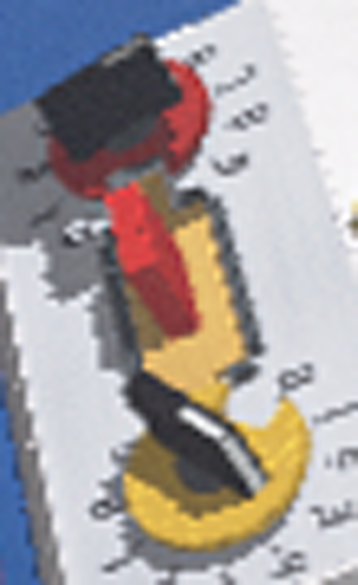

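View pics/j3.png

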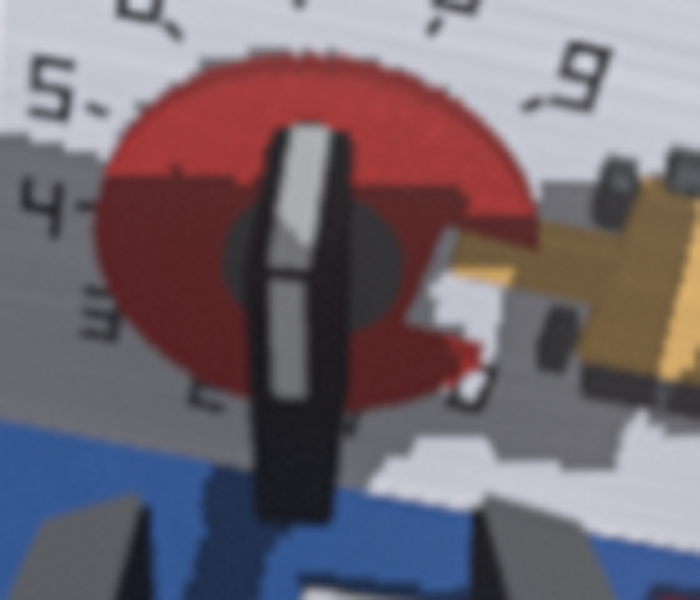

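```bash
cat >> h.py <<'E'
def rayp(f,uv,n,fish=False):
    """pixel -> panel coords on plane n off panel"""
    x=(uv[0]-f["cx"])/f["fx"];y=(uv[1]-f["cy"])/f["fy"]
    if fish:
        r=np.hypot(x,y);d=np.array([x/r*np.sin(r),y/r*np.sin(r),np.cos(r)])
    else: d=np.array([x,y,1.])
    d=d@f["R"];C=-f["R"].T@f["t"];A,mid=panel(YAW,MID)
    dl=A@d;cl=A@(C-mid);return cl+dl*(n-cl[2])/dl[2]
E
python3 - <<'E'
from h import *
f=load("j_wrist.npz")
def w(p,n): return rayp(f,((p[0]-2)/5+220,(p[1]-2)/5+140),n,True)
a,b,c=w((293,272),.054),w((293,520),.054),w((310,122),.016)
print(a,b,np.linalg.norm(a-b),np.degrees(np.arctan2(*(a-b)[[1,0]])));print("base",c,np.degrees(np.arctan2(c[1]-.105,c[0])))
for p in((460,220),(405,320),(540,245),(478,345)):
    q=w(p,.016);print(q,np.degrees(np.arctan2(q[1]-.105,q[0])),np.hypot(q[1]-.105,q[0]))
for p in((100,230),(320,55),(350,405)): print("rim",w(p,.016))
f=load("j_scene.npz")
def s(p,n): return rayp(f,((p[0]-5.5)/12+215,(p[1]-5.5)/12+255),n)
a,b,c=s((390,160),.054),s((245,85),.054),s((415,300),.016)
print(a,b,np.linalg.norm(a-b),np.degrees(np.arctan2(*(a-b)[[1,0]])),c,np.degrees(np.arctan2(c[1]-.105,c[0])))
E
```

```text
[0.0331977  0.11246513 0.054     ] [-0.02362355  0.10288485  0.054     ] 0.05762323320975906 9.5702761301432
base [0.03215724 0.11370644 0.016     ] 15.149399798744856
[0.01803123 0.08488599 0.016     ] -48.125308431644584 0.027012934828781303
[-0.00772837  0.08898317  0.016     ] -115.75802350668147 0.017783885131013304
[0.01622797 0.07010569 0.016     ] -65.05870977173187 0.03848324072395884
[-0.0102841   0.07460104  0.016     ] -108.69089799437319 0.0320914266550155
rim [-0.00068387  0.14620426  0.016     ]
rim [0.04579308 0.11448062 0.016     ]
rim [-0.0326963   0.09438703  0.016     ]
[0.03009769 0.1146396  0.054     ] [-0.02431429  0.1008971   0.054     ] 0.05612057853772499 14.174416699677412 [0.02362993 0.11205256 0.016     ] 16.618199483381467
```

Emit:
play_rows(plan=[{"travel": [0,0,2.5],"turn": 0,"gripper": 0.4},{"travel": [0,0,2.5],"turn": 0,"gripper": 0.4},{"travel": [0,0,2.0],"turn": 0,"gripper": 0.4},{"travel": [0,0,1.0],"turn": 0,"gripper": 0.4},{"travel": [0,0,1.0],"turn": 0,"gripper": 0.4},{"travel": [0,0,0],"turn": 0,"gripper": 0},{"travel": [0,0,0],"turn": 0,"gripper": 0},{"travel": [0,0,0],"turn": 0,"gripper": 0},{"travel": [0,0,0],"turn": 0,"gripper": 0}], force=15)

```text
t: 7.55
position: [0.5883, -0.1066, 0.1404]
tcp_rot: [1.0, -0.01, 0.001, -0.002]
contact_force: [0.9, 4.6, -1.8]
width: 0.0149
```

Emit:
play_rows(plan=[{"travel": [0,0,0],"turn": -0.03,"gripper": 0.0},{"travel": [0,0,0],"turn": -0.025,"gripper": 0.0},{"travel": [0,0,0],"turn": 0,"gripper": 0.0},{"travel": [0,0,0],"turn": 0,"gripper": 0.0}])

```text
t: 7.88
position: [0.5883, -0.1067, 0.1404]
tcp_rot: [1.0, 0.017, 0.001, -0.002]
contact_force: [1.2, 6.1, -2.2]
width: 0.0158
```

Emit:
play_rows(plan=[{"travel": [0,0,0],"turn": 0,"gripper": 0.4},{"travel": [0,0,0],"turn": 0,"gripper": 0.4},{"travel": [0,0,0],"turn": 0,"gripper": 0.4},{"travel": [0,0,-1.5],"turn": 0,"gripper": 0.4},{"travel": [0,0,-2.5],"turn": 0,"gripper": 0.4},{"travel": [0,0,-2.5],"turn": 0,"gripper": 0.4},{"travel": [0,0,-2.5],"turn": 0,"gripper": 0.4},{"travel": [0,0,0],"turn": 0,"gripper": 0.4}])

```text
t: 8.55
position: [0.5905, -0.1104, 0.2355]
tcp_rot: [1.0, 0.018, 0.005, 0.002]
contact_force: [0.7, -0.7, 0.8]
width: 0.0373
```

```bash
python3 - <<'E'
from h import *
st()
f=snap("scene","k1",(215,275,255,300),12);dials(f);f=snap("side","k2",(310,365,235,325),6.5);dials(f);f=snap("wrist","k3",(220,360,140,260),5);np.savez("k_wrist.npz",**f)
E
```

```text
t 8.55 p [ 0.5905 -0.1104  0.2355] xyaw 2.04 F [ 0.68 -0.67  0.76] w 0.0373 j6 1.235
L 147 [0.0056 0.105 ] ang 14.1
R 226 [ 0.0055 -0.1042] ang -57.2
L 143 [-0.0006  0.1043] ang -170.1
R 133 [-0.     -0.1069] ang -56.5
```

View pics/k3.png

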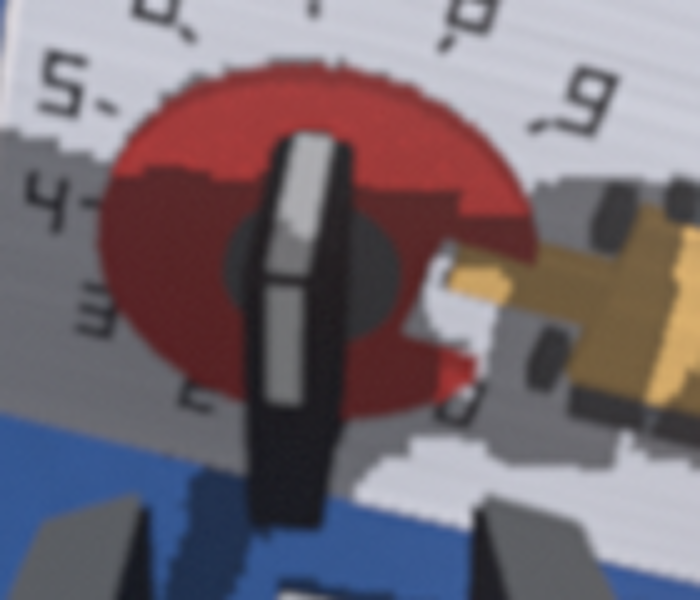

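View pics/k1.png

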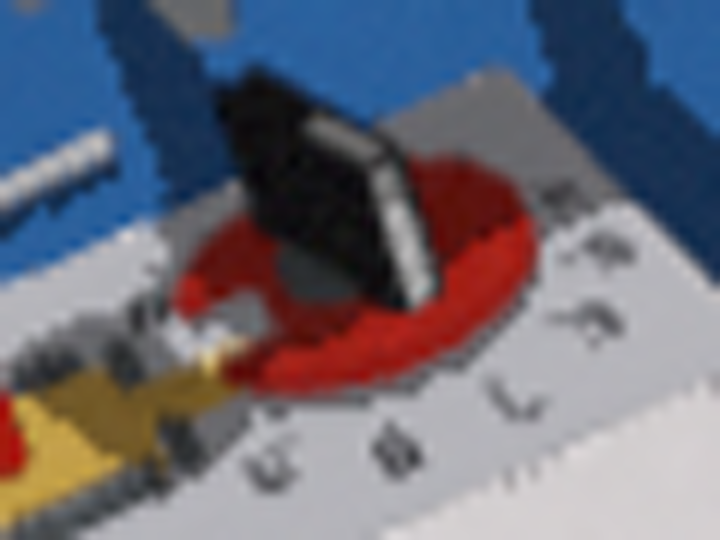

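```bash
cat > tick.py <<'E'
from h import *
from scipy.optimize import least_squares
def run(f,sc,x0,y0,ticks,zero,base,top,down):
    w=lambda p,n: rayp(f,((p[0]-(sc-1)/2)/sc+x0,(p[1]-(sc-1)/2)/sc+y0),n,True)[:2]
    T={k:w(p,0) for k,p in ticks.items()}
    def res(q):
        return np.concatenate([T[k]-q[:2]-q[2]*np.array([np.cos(a),np.sin(a)]) for k in T for a in [np.radians(zero-30*k)+q[3]]])
    s=least_squares(res,[0,.105*np.sign(-zero if 0 else (1 if zero<0 else -1)),.045,0]);q=s.x
    print("centre",q[:2].round(4),"r",q[2].round(4),"rot",np.degrees(q[3]).round(2),"res mm",(abs(s.fun).max()*1e3).round(2))
    an=lambda v:np.degrees(np.arctan2(v[1],v[0])-q[3]).round(1)
    b,t,d=w(base,.016),w(top,.054),w(down,.054)
    print("base",an(b-q[:2]),"top from c",an(t-q[:2]),"down from c",an(q[:2]-d),"line",an(t-d))
E
python3 - <<'E'
from tick import *
f=load("k_wrist.npz")
run(f,5,220,140,{7:(315,10),6:(190,35),8:(445,42),5:(107,108),9:(540,127),4:(90,203)},-135,(316,133),(288,275),(287,525))
f=load("j_wrist.npz")
run(f,5,220,140,{6:(175,30),8:(435,25),5:(97,108),9:(530,103),4:(88,207)},-135,(311,124),(289,272),(293,518))
E
```

```text
centre [0.0019 0.1077] r 0.045 rot 0.19 res mm 0.42
base 11.9 top from c 10.9 down from c 13.1 line 11.9
centre [0.0022 0.1078] r 0.0448 rot 0.29 res mm 0.44
base 10.5 top from c 9.3 down from c 10.6 line 9.9
```

Emit:
play_rows(plan=[{"travel": [0,-0.25,2.5],"turn": 0,"gripper": 0.4},{"travel": [0,0,2.5],"turn": 0,"gripper": 0.4},{"travel": [0,0,2.0],"turn": 0,"gripper": 0.4},{"travel": [0,0,1.0],"turn": 0,"gripper": 0.4},{"travel": [0,0,1.0],"turn": 0,"gripper": 0.4},{"travel": [0,0,0],"turn": 0,"gripper": 0},{"travel": [0,0,0],"turn": 0,"gripper": 0},{"travel": [0,0,0],"turn": 0,"gripper": 0},{"travel": [0,0,0],"turn": 0,"gripper": 0}], force=15)

```text
t: 9.45
position: [0.5883, -0.1065, 0.1406]
tcp_rot: [1.0, 0.018, 0.001, 0.0]
contact_force: [1.2, 0.5, -0.4]
width: 0.0155
```

Emit:
play_rows(plan=[{"travel": [0,0,0],"turn": -0.03,"gripper": 0.0},{"travel": [0,0,0],"turn": -0.025,"gripper": 0.0},{"travel": [0,0,0],"turn": 0,"gripper": 0.0},{"travel": [0,0,0],"turn": 0,"gripper": 0.0}])

```text
t: 9.78
position: [0.5883, -0.1065, 0.1405]
tcp_rot: [0.999, 0.045, 0.001, 0.0]
contact_force: [1.2, 1.3, 1.8]
width: 0.0158
```

Emit:
play_rows(plan=[{"travel": [0,0,0],"turn": 0,"gripper": 0.4},{"travel": [0,0,0],"turn": 0,"gripper": 0.4},{"travel": [0,0,0],"turn": 0,"gripper": 0.4},{"travel": [0,0,-1.5],"turn": 0,"gripper": 0.4},{"travel": [0,0,-2.5],"turn": 0,"gripper": 0.4},{"travel": [0,0,-2.5],"turn": 0,"gripper": 0.4},{"travel": [0,0,-2.5],"turn": 0,"gripper": 0.4},{"travel": [0,0,0],"turn": 0,"gripper": 0.4}])

```text
t: 10.45
position: [0.59, -0.1074, 0.2346]
tcp_rot: [0.999, 0.045, 0.004, 0.002]
contact_force: [0.7, -0.9, 0.7]
width: 0.0376
```

```bash
python3 - <<'E'
from h import *
st()
f=snap("scene","l1",(215,275,255,300),12);dials(f);f=snap("wrist","l3",(220,360,140,260),5);np.savez("l_wrist.npz",**f)
E
```

```text
t 10.45 p [ 0.59   -0.1074  0.2346] xyaw 5.2 F [ 0.7  -0.87  0.73] w 0.0376 j6 1.184
L 149 [0.0056 0.1047] ang 15.3
R 215 [ 0.0047 -0.1041] ang -58.0
```

View pics/l3.png

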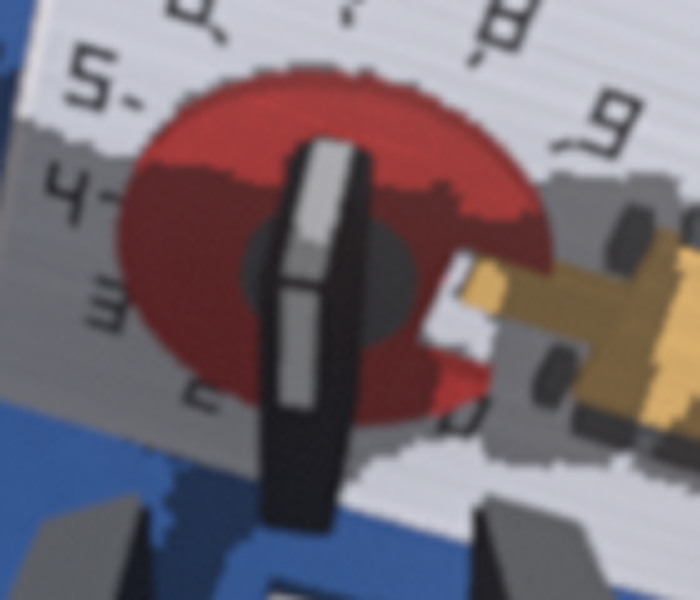

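```bash
sed -i 's/^MID.*//; s/MID=\[.585,-.2165,.085\]/MID=[.5864,-.2142,.085]/' h.py; python3 - <<'E'
from tick import *
f=load("l_wrist.npz")
run(f,5,220,140,{7:(347,18),6:(220,37),8:(475,60),5:(135,103),9:(562,147),4:(110,198)},-135,(332,140),(302,282),(297,528))
A,mid=panel(YAW,MID)
# right dial target
e=np.array([A[0][0],A[0][1],0])/np.cos(np.pi/6)
t=mid-.105*A[1]-.020*e;t[2]=.143;print(t)
to([t[0],t[1],.235])
E
```

```text
centre [0.0008 0.1051] r 0.0449 rot 0.15 res mm 0.39
base 15.3 top from c 13.7 down from c 15.3 line 14.4
[ 0.54380546 -0.3122342   0.143     ]
t 10.55 p [ 0.5876 -0.1067  0.23  ] xyaw 5.2 F [-0.54  0.33 -0.4 ] w 0.0374 j6 1.184
travel cm [-6.22 20.08 -0.5 ]
```

Emit:
play_rows(plan=[{"travel": [-0.78,2.51,0],"turn": 0,"gripper": 0.42},{"travel": [-0.78,2.51,0],"turn": 0,"gripper": 0.42},{"travel": [-0.78,2.51,0],"turn": 0,"gripper": 0.42},{"travel": [-0.78,2.51,0],"turn": 0,"gripper": 0.42},{"travel": [-0.78,2.51,0],"turn": 0,"gripper": 0.42},{"travel": [-0.78,2.51,0],"turn": 0,"gripper": 0.42},{"travel": [-0.78,2.51,0],"turn": 0,"gripper": 0.42},{"travel": [-0.76,2.51,0],"turn": 0,"gripper": 0.42},{"travel": [0,0,0],"turn": 0.12,"gripper": 0.42},{"travel": [0,0,0],"turn": 0.12,"gripper": 0.42}])

```text
t: 11.38
position: [0.5421, -0.3133, 0.2266]
tcp_rot: [0.997, -0.079, -0.002, -0.001]
contact_force: [0.2, 0.1, -0.7]
width: 0.0397
```

Emit:
play_rows(plan=[{"travel": [0,0,0],"turn": 0.12,"gripper": 0.42},{"travel": [0,0,0],"turn": 0.12,"gripper": 0.42},{"travel": [0,0,0],"turn": 0.12,"gripper": 0.42},{"travel": [0,0,0],"turn": 0.12,"gripper": 0.42},{"travel": [0,0,0],"turn": 0.12,"gripper": 0.42},{"travel": [0,0,0],"turn": 0.12,"gripper": 0.42},{"travel": [0,0,0],"turn": 0.12,"gripper": 0.42},{"travel": [0,0,0],"turn": 0.12,"gripper": 0.42},{"travel": [0,0,0],"turn": 0.107,"gripper": 0.42},{"travel": [0,0,0],"turn": 0,"gripper": 0.42}])

```text
t: 12.22
position: [0.5426, -0.3115, 0.227]
tcp_rot: [0.82, -0.572, -0.002, -0.0]
contact_force: [-0.5, -0.1, 0.2]
width: 0.0393
```

```bash
python3 - <<'E'
from h import *
to([.5438,-.3122,.143])
f=snap("wrist","m3");f=snap("side","m2",(255,405,195,325),4)
E
```

```text
t 12.22 p [ 0.5426 -0.3115  0.227 ] xyaw -69.78 F [-0.47 -0.06  0.19] w 0.0393 j6 2.157
travel cm [ 0.14 -0.11  8.4 ]
```

View pics/m3.png

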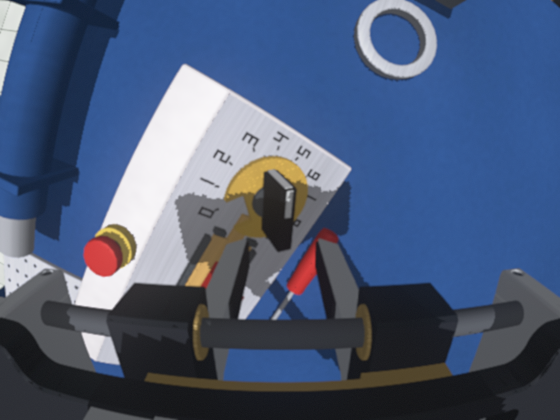

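View pics/m2.png

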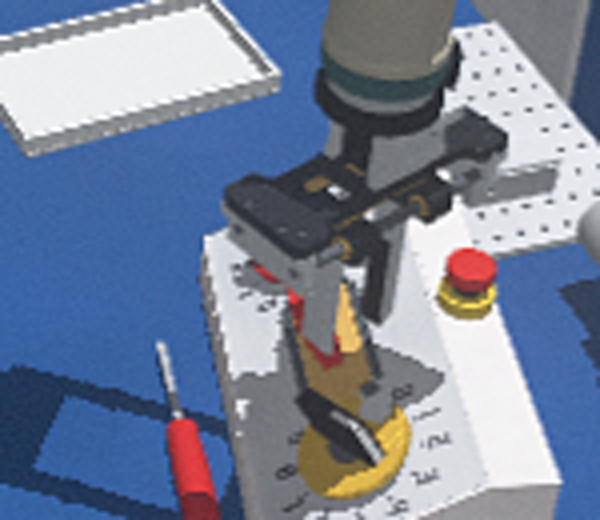

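Emit:
play_rows(plan=[{"travel": [0.14,-0.1,2.0],"turn": 0,"gripper": 0.42},{"travel": [0,0,2.0],"turn": 0,"gripper": 0.42},{"travel": [0,0,1.5],"turn": 0,"gripper": 0.42},{"travel": [0,0,1.0],"turn": 0,"gripper": 0.42},{"travel": [0,0,1.0],"turn": 0,"gripper": 0.42},{"travel": [0,0,0.7],"turn": 0,"gripper": 0.42},{"travel": [0,0,0],"turn": 0,"gripper": 0.42}], force=8)

```text
t: 12.9
position: [0.5444, -0.3126, 0.1459]
tcp_rot: [0.821, -0.571, -0.001, -0.0]
contact_force: [0.3, -0.0, 0.3]
width: 0.0392
```

Emit:
play_rows(plan=[{"travel": [0,0,0],"turn": 0,"gripper": 0},{"travel": [0,0,0],"turn": 0,"gripper": 0},{"travel": [0,0,0],"turn": 0,"gripper": 0},{"travel": [0,0,0],"turn": 0,"gripper": 0}])

```text
t: 13.23
position: [0.5428, -0.3146, 0.1483]
tcp_rot: [0.821, -0.571, -0.001, 0.003]
contact_force: [-6.0, -2.8, 3.5]
width: 0.0182
```

Emit:
play_rows(plan=[{"travel": [0,0,0],"turn": -0.08,"gripper": 0},{"travel": [0,0,0],"turn": -0.08,"gripper": 0},{"travel": [0,0,0],"turn": -0.08,"gripper": 0},{"travel": [0,0,0],"turn": -0.08,"gripper": 0},{"travel": [0,0,0],"turn": -0.08,"gripper": 0},{"travel": [0,0,0],"turn": -0.08,"gripper": 0},{"travel": [0,0,0],"turn": -0.08,"gripper": 0},{"travel": [0,0,0],"turn": -0.08,"gripper": 0},{"travel": [0,0,0],"turn": -0.08,"gripper": 0},{"travel": [0,0,0],"turn": -0.02,"gripper": 0}])

```text
t: 14.07
position: [0.5443, -0.3134, 0.149]
tcp_rot: [0.972, -0.235, -0.0, 0.001]
contact_force: [-4.2, 0.1, 6.0]
width: 0.0154
```

Emit:
play_rows(plan=[{"travel": [0,0,0],"turn": 0,"gripper": 0.4},{"travel": [0,0,0],"turn": 0,"gripper": 0.4},{"travel": [0,0,0],"turn": 0,"gripper": 0.4},{"travel": [0,0,-1.5],"turn": 0,"gripper": 0.4},{"travel": [0,0,-2.5],"turn": 0,"gripper": 0.4},{"travel": [0,0,-2.5],"turn": 0,"gripper": 0.4},{"travel": [0,0,-2.5],"turn": 0,"gripper": 0.4},{"travel": [0,0,0],"turn": 0,"gripper": 0.4}])

```text
t: 14.73
position: [0.5479, -0.3146, 0.2428]
tcp_rot: [0.972, -0.236, 0.005, 0.002]
contact_force: [0.0, -0.7, 1.3]
width: 0.0374
```

```bash
python3 - <<'E'
from h import *
st()
f=grab_frame("scene");dials(f);f=snap("wrist","n3",(220,360,140,260),5);np.savez("n_wrist.npz",**f)
to([.5438,-.3122,.143])
E
```

```text
t 14.73 p [ 0.5479 -0.3146  0.2428] xyaw -27.31 F [ 0.04 -0.68  1.34] w 0.0374 j6 1.416
L 154 [0.0056 0.1025] ang 16.5
R 152 [ 0.0065 -0.1066] ang -18.8
t 14.83 p [ 0.5457 -0.3132  0.238 ] xyaw -27.3 F [-0.91  0.34 -0.14] w 0.0377 j6 1.415
travel cm [-0.24 -0.    9.5 ]
```

View pics/n3.png

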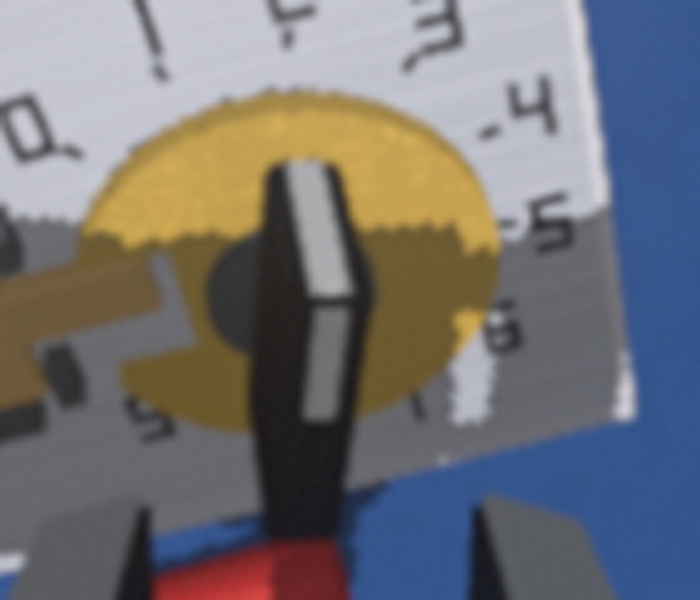

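```bash
python3 - <<'E'
from tick import *
f=load("n_wrist.npz")
run(f,5,220,140,{1:(163,73),2:(287,38),3:(410,62),4:(490,130),5:(512,222),0:(72,152)},45,(305,163),(332,295),(303,530))
E
```

```text
centre [ 0.0014 -0.1051] r 0.0451 rot 0.57 res mm 0.41
base -18.0 top from c -16.8 down from c -19.9 line -18.1
```

Emit:
play_rows(plan=[{"travel": [-0.1,0,2.5],"turn": 0,"gripper": 0.4},{"travel": [0,0,2.5],"turn": 0,"gripper": 0.4},{"travel": [0,0,2.0],"turn": 0,"gripper": 0.4},{"travel": [0,0,1.0],"turn": 0,"gripper": 0.4},{"travel": [0,0,1.0],"turn": 0,"gripper": 0.4},{"travel": [0,0,0],"turn": 0,"gripper": 0},{"travel": [0,0,0],"turn": 0,"gripper": 0},{"travel": [0,0,0],"turn": 0,"gripper": 0},{"travel": [0,0,0],"turn": 0,"gripper": 0}], force=15)

```text
t: 15.58
position: [0.5449, -0.3135, 0.1487]
tcp_rot: [0.972, -0.236, 0.001, 0.001]
contact_force: [1.6, 1.0, -3.1]
width: 0.0149
```

Emit:
play_rows(plan=[{"travel": [0,0,0],"turn": -0.03,"gripper": 0.0},{"travel": [0,0,0],"turn": -0.025,"gripper": 0.0},{"travel": [0,0,0],"turn": 0,"gripper": 0.0},{"travel": [0,0,0],"turn": 0,"gripper": 0.0}])

```text
t: 15.92
position: [0.545, -0.3132, 0.1488]
tcp_rot: [0.978, -0.209, 0.001, 0.001]
contact_force: [0.8, -1.2, 3.6]
width: 0.0147
```

Emit:
play_rows(plan=[{"travel": [0,0,0],"turn": 0,"gripper": 0.4},{"travel": [0,0,0],"turn": 0,"gripper": 0.4},{"travel": [0,0,0],"turn": 0,"gripper": 0.4},{"travel": [0,0,-1.5],"turn": 0,"gripper": 0.4},{"travel": [0,0,-2.5],"turn": 0,"gripper": 0.4},{"travel": [0,0,-2.5],"turn": 0,"gripper": 0.4},{"travel": [0,0,-2.5],"turn": 0,"gripper": 0.4},{"travel": [0,0,0],"turn": 0,"gripper": 0.4},{"travel": [0,0,0],"turn": 0,"gripper": 0.4}])

```text
t: 16.67
position: [0.5447, -0.3129, 0.2385]
tcp_rot: [0.978, -0.209, 0.001, 0.0]
contact_force: [0.1, 0.5, -0.6]
width: 0.0378
```

```bash
python3 - <<'E'
from h import *
st()
f=grab_frame("scene");dials(f);f=snap("wrist","o3",(220,360,140,260),5);np.savez("o_wrist.npz",**f)
E
```

```text
t 16.67 p [ 0.5447 -0.3129  0.2385] xyaw -24.13 F [ 0.15  0.54 -0.61] w 0.0378 j6 1.36
L 156 [0.0049 0.1024] ang 15.8
R 140 [ 0.007  -0.1069] ang -12.5
```

View pics/o3.png

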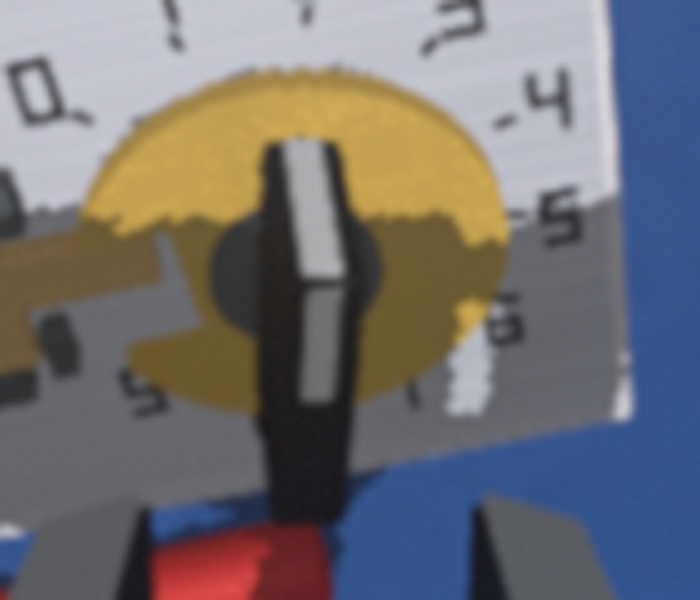

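```bash
python3 - <<'E'
from tick import *
f=load("o_wrist.npz")
run(f,5,220,140,{1:(177,43),2:(306,15),3:(432,45),4:(507,121),5:(522,215),0:(83,118)},45,(303,143),(323,275),(308,517))
E
```

```text
centre [ 0.0011 -0.1051] r 0.0453 rot 0.54 res mm 0.37
base -12.7 top from c -11.6 down from c -14.6 line -12.9
```

Emit:
play_rows(plan=[{"travel": [0,0,0],"turn": -0.1,"gripper": 0.8},{"travel": [0,0,0],"turn": -0.1,"gripper": 0.8},{"travel": [0,0,0],"turn": 0,"gripper": 0.8}])

```text
t: 17.02
position: [0.5433, -0.312, 0.2352]
tcp_rot: [0.994, -0.11, -0.002, -0.001]
contact_force: [-0.5, -0.7, -0.1]
width: 0.0544
```

```bash
python3 - <<'E'
from h import *
to([.5649,-.2094,.143])
E
```

```text
t 17.02 p [ 0.5433 -0.312   0.2352] xyaw -12.58 F [-0.45 -0.7  -0.11] w 0.0544 j6 1.158
travel cm [ -0.09 -10.46   9.24]
```

Emit:
play_rows(plan=[{"travel": [0,-2.1,0],"turn": 0,"gripper": 0.8},{"travel": [0,-2.1,0],"turn": 0,"gripper": 0.8},{"travel": [0,-2.1,0],"turn": 0,"gripper": 0.8},{"travel": [0,-2.1,0],"turn": 0,"gripper": 0.8},{"travel": [-0.1,-2.0,0],"turn": 0,"gripper": 0.8},{"travel": [0,0,0],"turn": 0,"gripper": 0.8},{"travel": [0,0,0],"turn": 0,"gripper": 0.8}])

```text
t: 17.6
position: [0.5657, -0.2101, 0.2364]
tcp_rot: [0.994, -0.11, -0.001, -0.0]
contact_force: [-0.4, -0.2, 0.1]
width: 0.0753
```

```bash
python3 - <<'E'
from h import *
to([.5649,-.2094,.143])
f=snap("wrist","p3");f=snap("side","p2",(255,405,195,325),4)
E
```

```text
t 17.6 p [ 0.5657 -0.2101  0.2364] xyaw -12.67 F [-0.45 -0.22  0.11] w 0.0753 j6 1.322
travel cm [-0.07 -0.05  9.34]
```

View pics/p3.png

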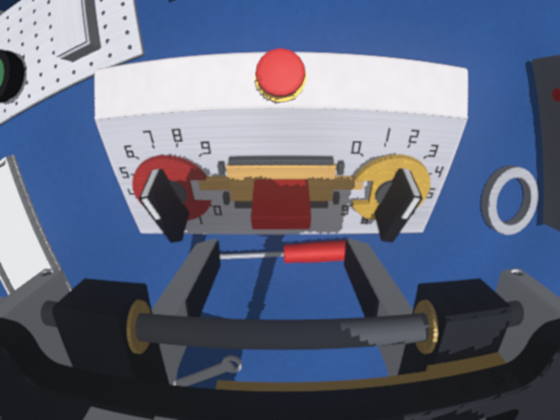

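View pics/p2.png

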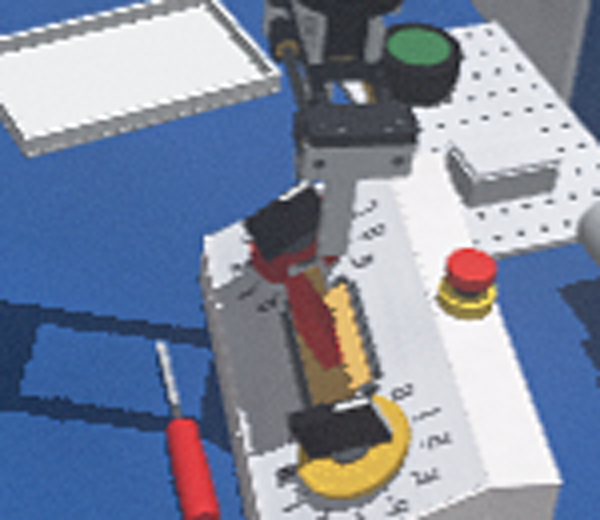

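Emit:
play_rows(plan=[{"travel": [-0.07,-0.05,2.0],"turn": 0,"gripper": 0.8},{"travel": [0,0,2.0],"turn": 0,"gripper": 0.8},{"travel": [0,0,1.5],"turn": 0,"gripper": 0.8},{"travel": [0,0,1.0],"turn": 0,"gripper": 0.8},{"travel": [0,0,1.0],"turn": 0,"gripper": 0.8},{"travel": [0,0,1.0],"turn": 0,"gripper": 0.8},{"travel": [0,0,0.7],"turn": 0,"gripper": 0.8},{"travel": [0,0,0],"turn": 0,"gripper": 0.8},{"travel": [0,0,0],"turn": 0,"gripper": 0.8}])

```text
t: 18.45
position: [0.5656, -0.2104, 0.1454]
tcp_rot: [0.994, -0.11, -0.0, -0.0]
contact_force: [0.5, 0.1, 0.3]
width: 0.0753
```

```bash
python3 - <<'E'
from h import *
to([.5649,-.2094,.143])
f=snap("side","q2",(285,375,215,305),6);f=snap("wrist","q3",(140,420,100,320),2.5)
E
```

```text
t 18.45 p [ 0.5656 -0.2104  0.1454] xyaw -12.69 F [0.5  0.1  0.31] w 0.0753 j6 1.321
travel cm [-0.09 -0.09  0.24]
```

View pics/q2.png

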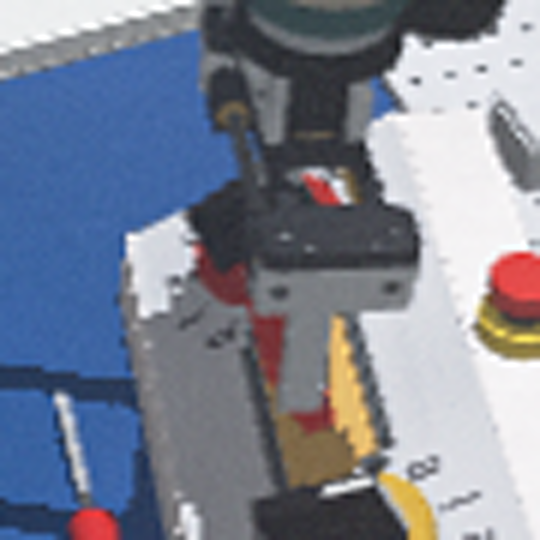

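View pics/q3.png

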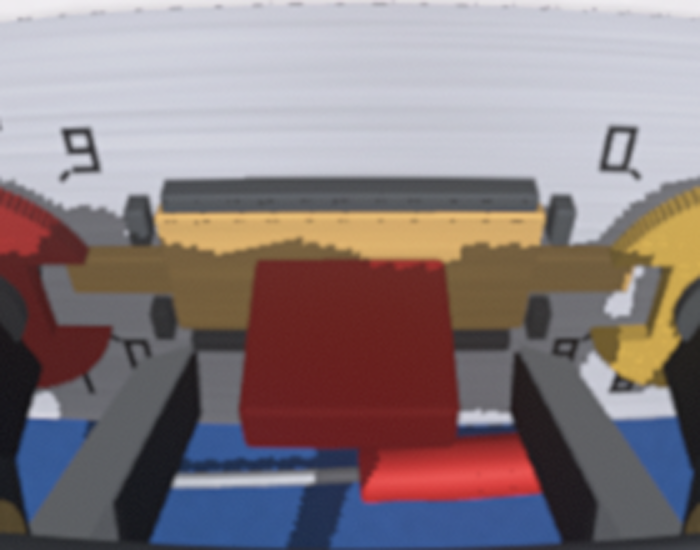

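Emit:
play_rows(plan=[{"travel": [0,-0.08,0.2],"turn": 0,"gripper": 0.8},{"travel": [0,0,0],"turn": 0,"gripper": 0.4},{"travel": [0,0,0],"turn": 0,"gripper": 0.4},{"travel": [0,0,0],"turn": 0,"gripper": 0.4},{"travel": [0,0,0],"turn": 0,"gripper": 0.4},{"travel": [0,0,0],"turn": 0,"gripper": 0.4}], force=20)

```text
t: 19.05
position: [0.5657, -0.2094, 0.1436]
tcp_rot: [0.994, -0.11, 0.0, -0.0]
contact_force: [-0.3, -0.1, 0.2]
width: 0.0495
```

```bash
python3 - <<'E'
from h import *
st()
E
```

```text
t 19.05 p [ 0.5657 -0.2094  0.1436] xyaw -12.67 F [-0.26 -0.13  0.16] w 0.0495 j6 1.322
```

Emit:
play_rows(plan=[{"travel": [-0.1,0,-0.17],"turn": 0,"gripper": 0.4},{"travel": [-0.15,0,-0.26],"turn": 0,"gripper": 0.4},{"travel": [-0.15,0,-0.26],"turn": 0,"gripper": 0.4},{"travel": [-0.15,0,-0.26],"turn": 0,"gripper": 0.4}])

```text
t: 19.38
position: [0.56, -0.2082, 0.153]
tcp_rot: [0.994, -0.11, -0.0, -0.0]
contact_force: [-0.7, -0.4, -2.7]
width: 0.0497
```

```bash
python3 - <<'E'
from h import *
st()
f=snap("wrist","r3",(140,420,100,320),2.5)
E
```

```text
t 19.38 p [ 0.56   -0.2082  0.153 ] xyaw -12.67 F [-0.7  -0.43 -2.74] w 0.0497 j6 1.32
```

View pics/r3.png

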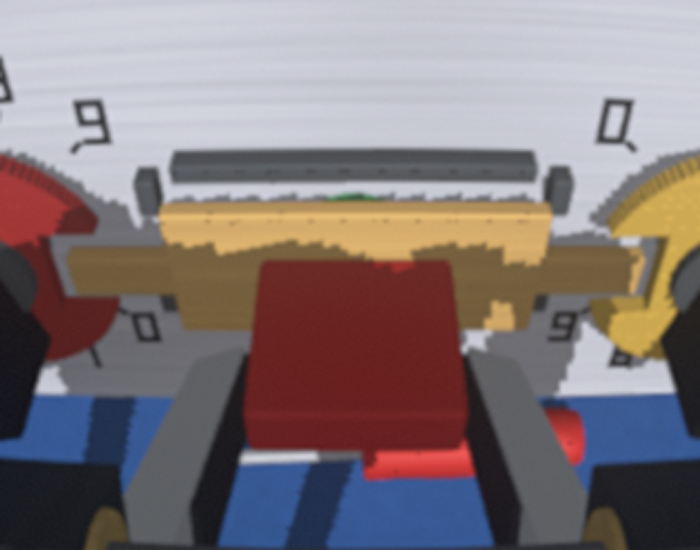

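Emit:
play_rows(plan=[{"travel": [-0.25,0,-0.43],"turn": 0,"gripper": 0.4},{"travel": [-0.25,0,-0.43],"turn": 0,"gripper": 0.4},{"travel": [-0.25,0,-0.43],"turn": 0,"gripper": 0.4},{"travel": [-0.3,0,-0.52],"turn": 0,"gripper": 0.4},{"travel": [-0.4,0,-0.69],"turn": 0,"gripper": 0.4},{"travel": [-0.5,0,-0.87],"turn": 0,"gripper": 0.4},{"travel": [-0.6,0,-1.04],"turn": 0,"gripper": 0.4},{"travel": [-0.6,0,-1.04],"turn": 0,"gripper": 0.4},{"travel": [-0.6,0,-1.04],"turn": 0,"gripper": 0.4},{"travel": [-0.4,0,-0.69],"turn": 0,"gripper": 0.4}])

```text
t: 20.27
position: [0.5194, -0.1992, 0.2268]
tcp_rot: [0.994, -0.11, 0.001, 0.0]
contact_force: [0.4, -0.5, -2.0]
width: 0.0499
```

```bash
python3 - <<'E'
from h import *
s=st()
f=snap("side","s2",(225,405,180,320),4);dials(f);f=snap("scene","s1",(125,325,200,350),4);dials(f)
E
```

```text
t 20.27 p [ 0.5194 -0.1992  0.2268] xyaw -12.68 F [ 0.43 -0.47 -1.95] w 0.0499 j6 1.301
L 45 [0.0122 0.1038] ang -10.2
R 177 [-0.0009 -0.1091] ang 168.4
L 149 [0.0058 0.1024] ang 14.9
R 138 [ 0.0055 -0.1063] ang -13.2
```

View pics/s2.png

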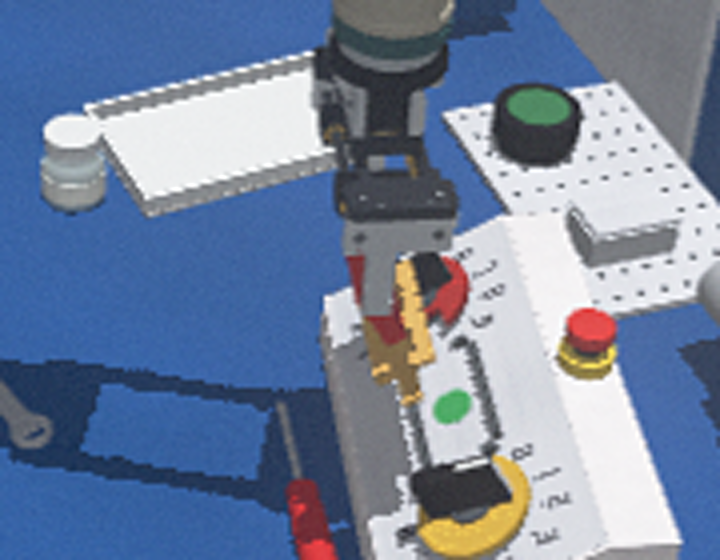

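View pics/s1.png

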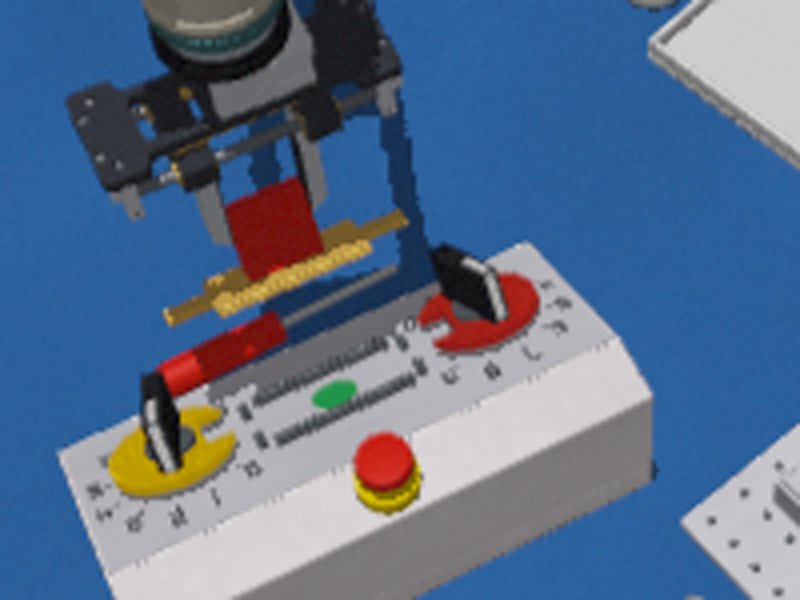

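Emit:
play_rows(plan=[{"travel": [-0.8,0,-1.0],"turn": 0,"gripper": 0.4},{"travel": [-0.8,0,-1.5],"turn": 0,"gripper": 0.4},{"travel": [-0.8,0,-1.5],"turn": 0,"gripper": 0.4},{"travel": [-0.8,0,-1.0],"turn": 0,"gripper": 0.4},{"travel": [0,0,0],"turn": -0.05,"gripper": 0.4},{"travel": [0,0,0],"turn": -0.1,"gripper": 0.4},{"travel": [0,0,0],"turn": -0.11,"gripper": 0.4},{"travel": [0,0,0],"turn": -0.11,"gripper": 0.4},{"travel": [0,0,0],"turn": -0.11,"gripper": 0.4},{"travel": [0,0,0],"turn": -0.11,"gripper": 0.4}])

```text
t: 21.2
position: [0.488, -0.192, 0.2748]
tcp_rot: [0.983, 0.186, -0.0, -0.0]
contact_force: [1.3, -0.1, -2.6]
width: 0.0498
```

Emit:
play_rows(plan=[{"travel": [0,0,0],"turn": -0.11,"gripper": 0.4},{"travel": [0,0,0],"turn": -0.11,"gripper": 0.4},{"travel": [0,0,0],"turn": -0.11,"gripper": 0.4},{"travel": [0,0,0],"turn": -0.11,"gripper": 0.4},{"travel": [0,0,0],"turn": -0.11,"gripper": 0.4},{"travel": [0,0,0],"turn": -0.11,"gripper": 0.4},{"travel": [0,0,0],"turn": -0.11,"gripper": 0.4},{"travel": [0,0,0],"turn": -0.11,"gripper": 0.4},{"travel": [0,0,0],"turn": -0.11,"gripper": 0.4},{"travel": [0,0,0],"turn": -0.11,"gripper": 0.4}])

```text
t: 22.03
position: [0.4881, -0.192, 0.2748]
tcp_rot: [0.74, 0.672, -0.0, -0.0]
contact_force: [0.0, 0.9, -2.0]
width: 0.05
```

Emit:
play_rows(plan=[{"travel": [0,0,0],"turn": -0.11,"gripper": 0.4},{"travel": [0,0,0],"turn": -0.11,"gripper": 0.4},{"travel": [0,0,0],"turn": 0,"gripper": 0.4}])

```text
t: 22.28
position: [0.4881, -0.1921, 0.2747]
tcp_rot: [0.664, 0.748, -0.0, -0.0]
contact_force: [-0.9, 1.3, -2.9]
width: 0.0494
```

```bash
python3 - <<'E'
from h import *
to([.579,.238,.28])
E
```

```text
t 22.28 p [ 0.4881 -0.1921  0.2747] xyaw 96.86 F [-0.87  1.34 -2.88] w 0.0494 j6 -0.627
travel cm [41.61 14.16 -0.52]
```

Emit:
play_rows(plan=[{"travel": [1.4,0.48,0],"turn": 0,"gripper": 0.4},{"travel": [2.6,0.88,0],"turn": 0,"gripper": 0.4},{"travel": [2.6,0.88,0],"turn": 0,"gripper": 0.4},{"travel": [2.6,0.88,0],"turn": 0,"gripper": 0.4},{"travel": [2.6,0.88,0],"turn": 0,"gripper": 0.4},{"travel": [2.6,0.88,0],"turn": 0,"gripper": 0.4},{"travel": [2.6,0.88,0],"turn": 0,"gripper": 0.4},{"travel": [2.6,0.88,0],"turn": 0,"gripper": 0.4},{"travel": [2.6,0.88,0],"turn": 0,"gripper": 0.4},{"travel": [2.6,0.88,0],"turn": 0,"gripper": 0.4}])

```text
t: 23.12
position: [0.5426, 0.0653, 0.2749]
tcp_rot: [0.665, 0.747, -0.0, -0.0]
contact_force: [-0.6, -0.1, -2.1]
width: 0.0496
```

Emit:
play_rows(plan=[{"travel": [2.6,0.88,0],"turn": 0,"gripper": 0.4},{"travel": [2.6,0.88,0],"turn": 0,"gripper": 0.4},{"travel": [2.6,0.88,0],"turn": 0,"gripper": 0.4},{"travel": [2.6,0.88,0],"turn": 0,"gripper": 0.4},{"travel": [2.6,0.9,0],"turn": 0,"gripper": 0.4},{"travel": [2.2,0.7,0],"turn": 0,"gripper": 0.4},{"travel": [1.3,0.4,0],"turn": 0,"gripper": 0.4},{"travel": [0.3,0.2,0],"turn": 0,"gripper": 0.4},{"travel": [0,0,0],"turn": 0,"gripper": 0.4},{"travel": [0,0,0],"turn": 0,"gripper": 0.4}])

```text
t: 23.95
position: [0.5796, 0.2364, 0.2746]
tcp_rot: [0.665, 0.747, -0.001, 0.0]
contact_force: [0.2, 0.1, -3.2]
width: 0.05
```

```bash
python3 - <<'E'
from h import *
to([.579,.238,.12])
f=snap("side","t2",(205,365,110,250),4);f=snap("scene","t1",(225,405,110,260),4);f=snap("wrist","t3")
E
```

```text
t 23.95 p [0.5796 0.2364 0.2746] xyaw 96.7 F [ 0.22  0.09 -3.24] w 0.05 j6 0.16
travel cm [ 0.19 -0.03 15.46]
```

View pics/t2.png

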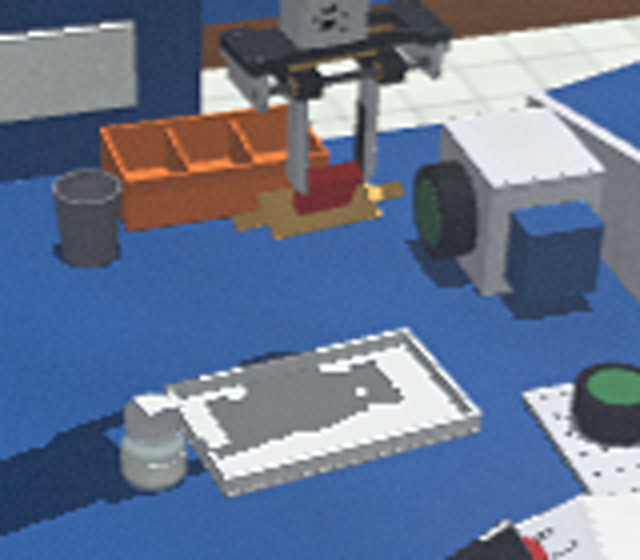

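View pics/t3.png

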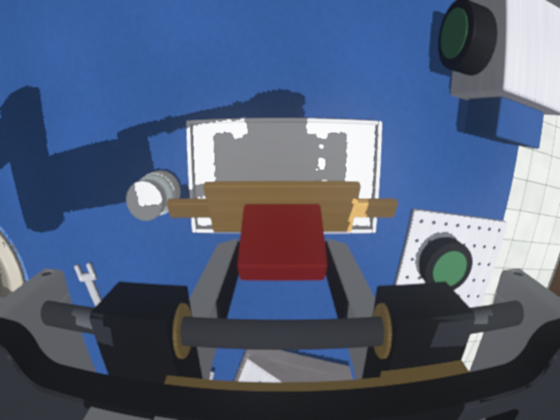

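Emit:
play_rows(plan=[{"travel": [0.15,0,1.0],"turn": 0,"gripper": 0.4},{"travel": [0,0,2.2],"turn": 0,"gripper": 0.4},{"travel": [0,0,2.5],"turn": 0,"gripper": 0.4},{"travel": [0,0,2.5],"turn": 0,"gripper": 0.4},{"travel": [0,0,2.5],"turn": 0,"gripper": 0.4},{"travel": [0,0,2.5],"turn": 0,"gripper": 0.4},{"travel": [0,0,2.2],"turn": 0,"gripper": 0.4},{"travel": [0,0,1.5],"turn": 0,"gripper": 0.4},{"travel": [0,0,1.0],"turn": 0,"gripper": 0.4},{"travel": [0,0,0.6],"turn": 0,"gripper": 0.4}])

```text
t: 24.93
position: [0.5788, 0.2383, 0.088]
tcp_rot: [0.664, 0.747, -0.001, -0.001]
contact_force: [0.0, -0.0, -1.4]
width: 0.0498
```

```bash
cat > bar.py <<'E'
from h import *
def tilt(f,n):
    P=pts(f);H=hsv(f)
    m=(H[...,0]>12)&(H[...,0]<26)&(H[...,1]>110)&(abs(P[...,0]-.58)<.11)&(abs(P[...,1]-.24)<.08)&(P[...,2]<.3)
    q=P[m]
    if len(q)<30: print(n,"few",len(q));return
    c=np.median(q,0);k=np.linalg.norm(q-c,axis=1)<.09;q=q[k];c=q.mean(0)
    nn=np.linalg.svd(q-c)[2][2];nn*=np.sign(nn[2]);print(n,len(q),"c",c.round(4),"z",np.percentile(q[:,2],[3,50,97]).round(4),"n",nn.round(3),"tilt",np.degrees(np.arccos(nn[2])).round(1))
E
python3 - <<'E'
from bar import *
to([.579,.238,.0746])
f=snap("side","u2",(225,345,150,250),6);tilt(f,"side");f=snap("scene","u1",(265,405,150,270),5);tilt(f,"scene")
E
```

```text
t 24.93 p [0.5788 0.2383 0.088 ] xyaw 96.72 F [ 0.05 -0.02 -1.36] w 0.0498 j6 0.162
travel cm [-0.03  0.02  1.34]
side 82 c [0.5571 0.2512 0.0303] z [0.0209 0.0303 0.0411] n [ 0.06  -0.422  0.905] tilt 25.2
scene 317 c [0.5876 0.2542 0.0336] z [0.0223 0.0325 0.0471] n [ 0.081 -0.546  0.834] tilt 33.5
```

View pics/u2.png

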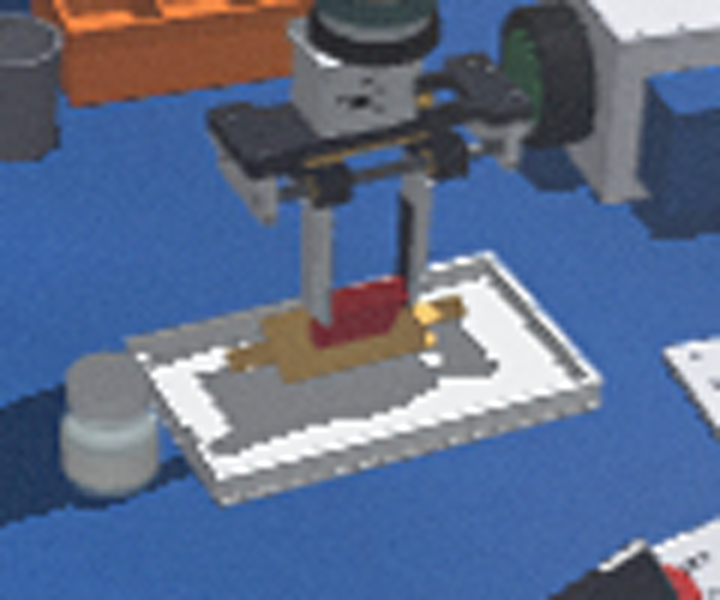

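Emit:
play_rows(plan=[{"travel": [0,0,0.4],"turn": 0,"gripper": 0.4},{"travel": [0,0,0.4],"turn": 0,"gripper": 0.4},{"travel": [0,0,0.2],"turn": 0,"gripper": 0.4},{"travel": [0,0,0.1],"turn": 0,"gripper": 0.4},{"travel": [0,0,0],"turn": 0,"gripper": 0.4}])

```text
t: 25.45
position: [0.5797, 0.239, 0.0789]
tcp_rot: [0.664, 0.748, 0.0, 0.0]
contact_force: [0.6, -0.7, -2.2]
width: 0.0497
```

```bash
python3 - <<'E'
from h import *
st();print(status.observe()["ft_torque"])
E
```

```text
t 25.45 p [0.5797 0.239  0.0789] xyaw 96.76 F [ 0.65 -0.72 -2.24] w 0.0497 j6 0.162
[-0.01675679 -0.04958878  0.02037218]
```

Emit:
play_rows(plan=[{"travel": [0,0,0.15],"turn": 0,"gripper": 0.4},{"travel": [0,0,0.15],"turn": 0,"gripper": 0.4},{"travel": [0,0,0.1],"turn": 0,"gripper": 0.4},{"travel": [0,0,0],"turn": 0,"gripper": 0.4}])

```text
t: 25.78
position: [0.5797, 0.239, 0.0748]
tcp_rot: [0.664, 0.748, 0.0, 0.0]
contact_force: [-0.3, 0.0, -1.6]
width: 0.0498
```

Emit:
play_rows(plan=[{"travel": [0,0,0.1],"turn": 0,"gripper": 0.4},{"travel": [0,0,0],"turn": 0,"gripper": 0.4}])

```text
t: 25.95
position: [0.5797, 0.2391, 0.0746]
tcp_rot: [0.664, 0.748, 0.0, 0.0]
contact_force: [-0.9, -0.8, 2.8]
width: 0.0498
```

Emit:
play_rows(plan=[{"travel": [0,0,0],"turn": 0,"gripper": 0.4},{"travel": [0,0,0],"turn": 0,"gripper": 0.4},{"travel": [0.15,0,0],"turn": 0,"gripper": 0.4},{"travel": [0.15,0,0],"turn": 0,"gripper": 0.4}], force=6)

```text
t: 26.28
position: [0.5795, 0.242, 0.0743]
tcp_rot: [0.664, 0.748, 0.0, 0.0]
contact_force: [-0.9, -0.3, 4.6]
width: 0.0502
```

```bash
python3 - <<'E'
from bar import *
st()
f=snap("side","v2",(225,345,150,250),6);tilt(f,"side");f=snap("scene","v1",(265,405,150,270),5);tilt(f,"scene")
E
```

```text
t 26.28 p [0.5795 0.242  0.0743] xyaw 96.76 F [-0.88 -0.3   4.64] w 0.0502 j6 0.167
side 67 c [0.566  0.2556 0.0174] z [0.0059 0.0181 0.0282] n [ 0.089 -0.368  0.926] tilt 22.3
scene 309 c [0.5888 0.2551 0.0192] z [0.0084 0.0185 0.0322] n [ 0.052 -0.432  0.9  ] tilt 25.8
```

View pics/v2.png

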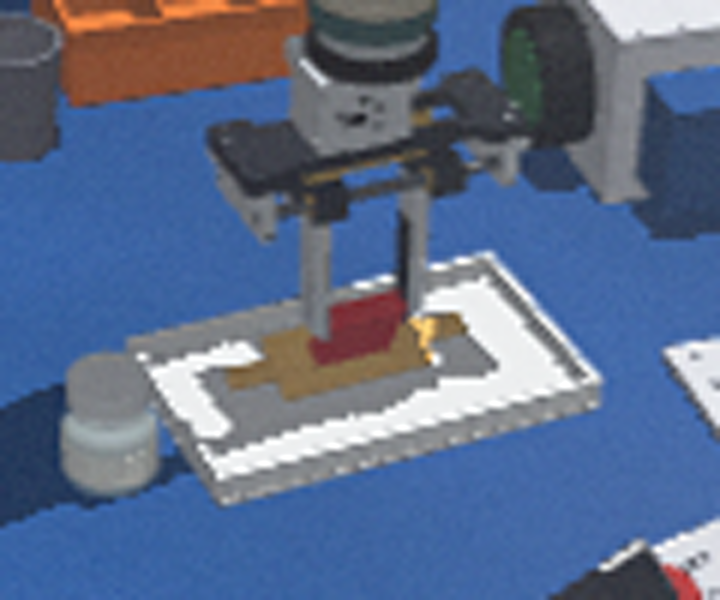

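Emit:
play_rows(plan=[{"travel": [0.15,0,0],"turn": 0,"gripper": 0.4},{"travel": [0.15,0,0.0],"turn": 0,"gripper": 0.4},{"travel": [0.15,0,0.01],"turn": 0,"gripper": 0.4},{"travel": [0.15,0,0.02],"turn": 0,"gripper": 0.4},{"travel": [0.15,0,0.02],"turn": 0,"gripper": 0.4},{"travel": [0.15,0,0.03],"turn": 0,"gripper": 0.4}])

```text
t: 26.88
position: [0.5783, 0.2512, 0.0728]
tcp_rot: [0.664, 0.748, 0.0, 0.0]
contact_force: [-1.1, -0.4, 3.1]
width: 0.0502
```

```bash
python3 - <<'E'
from bar import *
st()
f=snap("side","w2",(225,345,150,250),6);tilt(f,"side");f=snap("scene","w1",(265,405,150,270),5);tilt(f,"scene")
E
```

```text
t 26.88 p [0.5783 0.2512 0.0728] xyaw 96.76 F [-1.11 -0.35  3.06] w 0.0502 j6 0.181
side 25 c [0.6081 0.2634 0.0142] z [0.0067 0.0136 0.0207] n [ 0.029 -0.235  0.972] tilt 13.7
scene 307 c [0.5874 0.255  0.0155] z [0.0079 0.0154 0.0232] n [ 0.012 -0.199  0.98 ] tilt 11.5
```

View pics/w2.png

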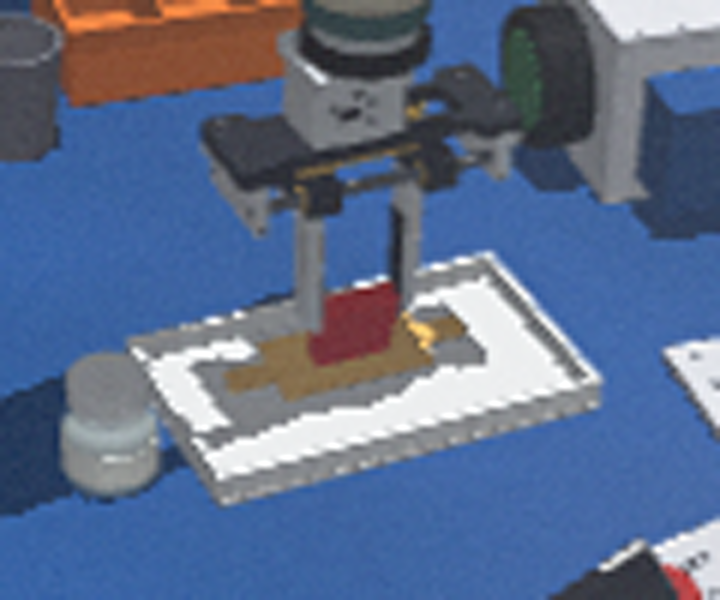

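Emit:
play_rows(plan=[{"travel": [0.14,0,0.04],"turn": 0,"gripper": 0.4},{"travel": [0.14,0,0.04],"turn": 0,"gripper": 0.4},{"travel": [0.14,0,0.04],"turn": 0,"gripper": 0.4},{"travel": [0.14,0,0.05],"turn": 0,"gripper": 0.4},{"travel": [0.14,0,0.05],"turn": 0,"gripper": 0.4},{"travel": [0.14,0,0.05],"turn": 0,"gripper": 0.4},{"travel": [0,0,0],"turn": 0,"gripper": 0.4}])

```text
t: 27.57
position: [0.5773, 0.2597, 0.0701]
tcp_rot: [0.664, 0.748, 0.0, -0.0]
contact_force: [-0.6, 0.6, 0.4]
width: 0.0499
```

```bash
python3 - <<'E'
from bar import *
st()
f=snap("side","x2",(225,345,150,250),6);tilt(f,"side");f=snap("scene","x1",(265,405,150,270),5);tilt(f,"scene")
E
```

```text
t 27.57 p [0.5773 0.2597 0.0701] xyaw 96.77 F [-0.56  0.56  0.35] w 0.0499 j6 0.194
side 26 c [0.5958 0.2614 0.0102] z [0.0044 0.0108 0.0148] n [ 0.02  -0.095  0.995] tilt 5.6
scene 308 c [0.5857 0.2562 0.0135] z [0.0073 0.0133 0.0192] n [ 0.008 -0.068  0.998] tilt 3.9
```

View pics/x1.png

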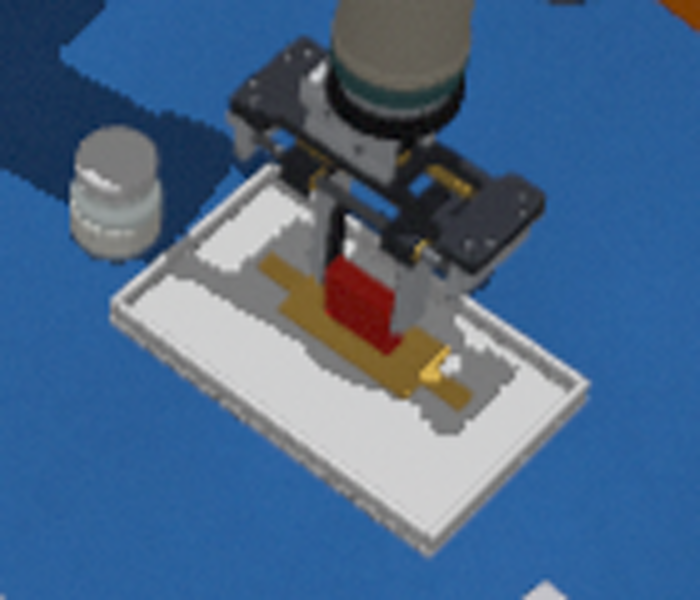

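Emit:
play_rows(plan=[{"travel": [0.12,0,0.05],"turn": 0,"gripper": 0.4},{"travel": [0.12,0,0.06],"turn": 0,"gripper": 0.4},{"travel": [0,0,0.05],"turn": 0,"gripper": 0.4},{"travel": [0,0,0],"turn": 0,"gripper": 0.4}])

```text
t: 28.0
position: [0.577, 0.2621, 0.0689]
tcp_rot: [0.664, 0.748, 0.0, -0.0]
contact_force: [-1.4, 1.9, 3.5]
width: 0.0498
```

```bash
python3 - <<'E'
from bar import *
st()
f=grab_frame("scene");tilt(f,"scene")
E
```

```text
t 28.0 p [0.577  0.2621 0.0689] xyaw 96.76 F [-1.38  1.86  3.49] w 0.0498 j6 0.198
scene 306 c [0.585  0.2561 0.0129] z [0.006  0.013  0.0184] n [-0.    -0.037  0.999] tilt 2.1
```

Emit:
play_rows(plan=[{"travel": [0,0,0],"turn": 0,"gripper": 0.55},{"travel": [0,0,0],"turn": 0,"gripper": 0.65},{"travel": [0,0,0],"turn": 0,"gripper": 0.8},{"travel": [0,0,0],"turn": 0,"gripper": 0.8},{"travel": [0,0,-0.7],"turn": 0,"gripper": 0.8},{"travel": [0,0,-1.5],"turn": 0,"gripper": 0.8},{"travel": [0,0,-2.5],"turn": 0,"gripper": 0.8},{"travel": [0,0,-3.0],"turn": 0,"gripper": 0.8},{"travel": [0,0,-3.0],"turn": 0,"gripper": 0.8},{"travel": [0,0,-3.0],"turn": 0,"gripper": 0.8}], force=4)

```text
t: 28.88
position: [0.5768, 0.2615, 0.2075]
tcp_rot: [0.664, 0.748, -0.0, 0.0]
contact_force: [0.3, -0.5, -0.3]
width: 0.0756
```

Emit:
play_rows(plan=[{"travel": [-3,0,-2],"turn": 0,"gripper": 0.8},{"travel": [-3,0,-2],"turn": 0,"gripper": 0.8},{"travel": [-3,0,-1],"turn": 0,"gripper": 0.8},{"travel": [-3,0,0],"turn": 0,"gripper": 0.8},{"travel": [-3,0,0],"turn": 0,"gripper": 0.8},{"travel": [0,0,0],"turn": 0,"gripper": 0.8}])

```text
t: 29.38
position: [0.5954, 0.1075, 0.2566]
tcp_rot: [0.666, 0.746, -0.001, 0.002]
contact_force: [-0.6, -0.3, -0.3]
width: 0.0752
```

```bash
python3 - <<'E'
from bar import *
st()
f=snap("side","y2",(205,405,170,330),4);tilt(f,"side");f=snap("scene","y1",(125,405,160,370),2.8);tilt(f,"scene");dials(f)
E
```

```text
t 29.38 p [0.5954 0.1075 0.2566] xyaw 96.5 F [-0.59 -0.31 -0.34] w 0.0752 j6 -0.047
side 161 c [0.5708 0.2563 0.0083] z [0.003  0.0082 0.0142] n [-0.007  0.091  0.996] tilt 5.2
scene 298 c [0.5868 0.2569 0.0121] z [0.0062 0.0123 0.0176] n [0.002 0.013 1.   ] tilt 0.8
L 157 [0.0051 0.1023] ang 16.1
R 138 [ 0.006  -0.1064] ang -13.0
```

View pics/y2.png

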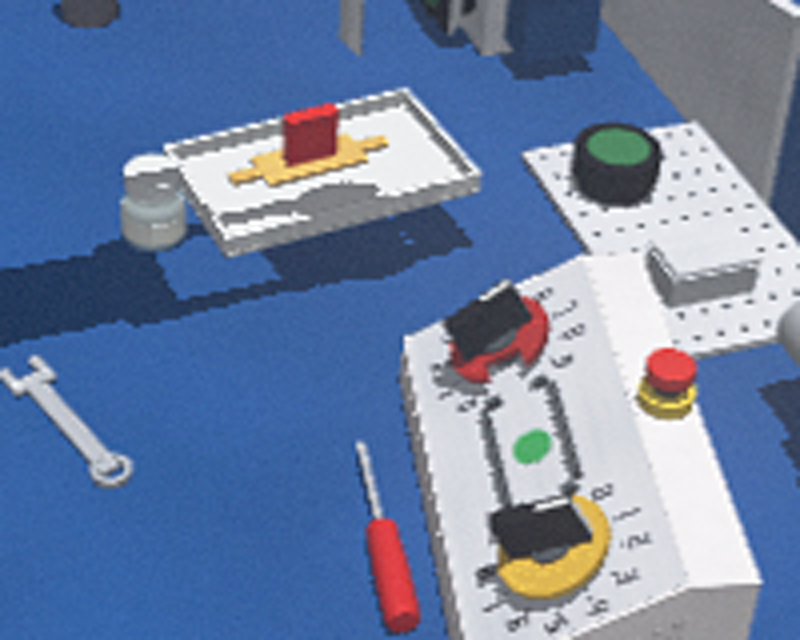

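View pics/y1.png

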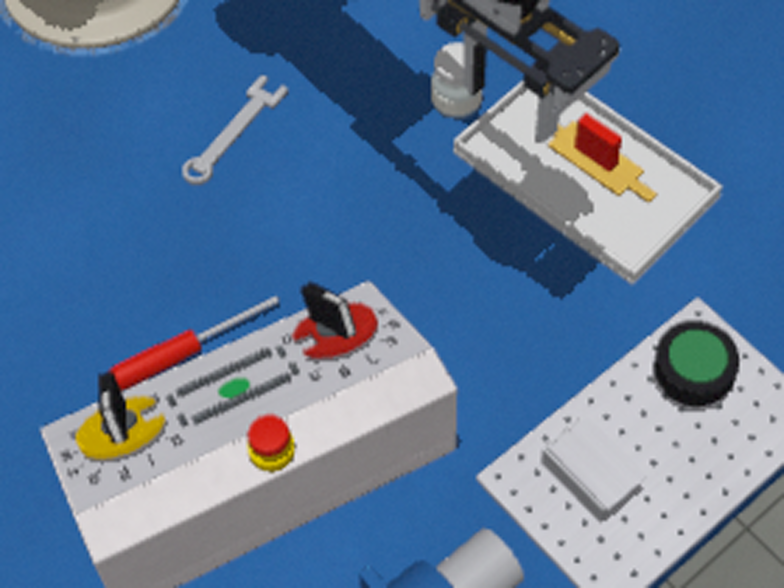

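Emit:
play_rows(plan=[{"travel": [0,0,0],"turn": 0,"gripper": 0.8},{"travel": [0,0,0],"turn": 0,"gripper": 0.8},{"travel": [0,0,0],"turn": 0,"gripper": 0.8},{"travel": [0,0,0],"turn": 0,"gripper": 0.8}])

```text
t: 29.82
position: [0.5945, 0.1138, 0.2556]
tcp_rot: [0.664, 0.748, 0.0, -0.0]
contact_force: [0.2, -0.2, -0.2]
width: 0.0753
```

```bash
python3 -c "
from station import order
print(order.finish_job())"
```

```text
the job is handed in; nothing more can be done
None
```

I turned the red dial to 7 and the yellow dial to 2, then lifted the bar off along the panel normal. I laid it in the white tray by resting its lower edge on the floor and tipping it level before letting go. The job was handed in at about 29.8 s.

- **Dials:** my best readings, taken against the panel numbers after the final turns, put the red dial at about 14.7° (7 is at 15°). The yellow dial read about -12.9° (2 is at -15°), roughly 2° past its mark, or 0.04 rad against the 0.15 rad notch tolerance, and I left it there. The rougher readings after the bar was placed were 16.1° and -13.0°, so neither dial appears to have moved.
- **Bar:** it lies inside the tray with the handle up, and nothing is touching it. The scene camera's depth fit gives a tilt of 0.8°. The side camera's fit gave 5.2°, but from only 161 points seen at a shallow angle. The bar looks flat in both pictures, so I trust the scene value.
- **Other items:** the screwdriver and jar looked undisturbed in the last pictures. I never went near the cup, which was last seen standing upright, or the stop button. The wrist force stayed below about 10 N in every reading I took.

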